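# Open the drop-front cast cabinet and sort dental casts by weight

## Robot

A 6-joint arm with a two-finger parallel gripper is mounted at the origin on the work surface. World frame = base frame: x ahead of the robot, y to its left, z up, the work surface at z = 0. Lengths are in mm, angles in rad, forces in N, time in s.
With the tool pointing down it reaches from about 250 to 775 mm from the base axis. Payload 4 kg.
Tool frame: the origin (TCP) lies on the centre line of the jaws, within the pads' length; the fingertips stand 8 mm ahead of it and the grasp point (between the pads) lies 11 mm behind it (arm.tip_reach is the distance from the TCP to the fingertips, in mm); z points along the fingers, y is the direction in which the jaws open and shut (so a half turn about z gives the same grasp; the last joint's range is limited). The gripper opens to 85 mm and grips with 20 to 120 N. Pads are 22 mm wide; open, the fingers measure 114 mm over their backs; the gripper's body (76 mm by 85 mm) begins 54 mm behind the grasp point. The pads swing forward as they close: fully open they stand 13 mm farther back than shut.
Start: joints at [-1.248, 0.087, 1.371, -0, 1.684, -0.103], TCP at [227.176, -500.907, 239.341] pointing down, gripper open.
Joint ranges: [-3.1, 3.1], [-0.76, 2.03], [0.27, 2.55], [-1.08, 4.22], [0.17, 2.65], [-2.57, 2.57]. Speed limits (rad/s): [2.79, 2.79, 3.14, 3.14, 3.14, 3.14].

## Interface

Orientations are given as a unit quaternion [x, y, z, w].
In Python, from workcell import arm, imaging gives the robot as it stands.
- The arm moves only by the tool jog_arm, never from a script. Its argument "steps" is a list of rows, each an object of numbers: "ax", "ay", "az": the turn, a rotation vector about the tool's x, y, z normalised to -1 to 1, where 1 is 0.12 rad; "dx", "dy", "dz": the shift along the tool's x, y, z normalised to -1 to 1, where 1 is 0.06 m; "gripper": the finger opening in mm, from 0 to 85.4. In form: [{"ax": .., "ay": .., "az": .., "dx": .., "dy": .., "dz": .., "gripper": ..}, ...]. A call has 1 to 20 rows; each row shifts and turns the commanded pose from where the row before left it, along the tool's axes as they then stand; what a row does not reach is not made up. A row lasts 1/8 s, in which the tool goes at most 62.5 mm and 10.7 degrees, less where a joint would pass 70% of its speed; a pose out of reach is approached as far as the arm can. A call with a number of a shift or a turn outside -1 to 1 is refused whole. A call with a gripper value outside its range is refused whole. The fingers move at their own pace and stop on an object; "squeeze" is the grip in N (left out, the last holds). Time passes only in rows, so rows that do not move let the fingers close. It gives the time, the measured TCP pose, the force and the opening at its end, in the units of the state.
- arm.observe(): the state, without advancing time (a new reading comes with each control period).
- imaging.camera(name): name is "side" or "top"; returns the picture (420x560x3 uint8, blue, green, red); there is no depth.
- imaging.camera_model(name): a dict with "camera_matrix" (3x3 intrinsics, pixels), "pose" (4x4, takes a point from camera to world coordinates). Camera axes: x right, y up, looking along -z (the intrinsics and any distortion apply to the point x, -y, -z); pixel columns grow to the right and rows downward; lengths in mm; the calibration is good to about 2 mm. A picture is of the moment at which its call begins. camera_model takes no time and is no camera call.
- arm.hand_in(): hands the job in, once; it reports no verdict.
Trained networks look in the newest picture that a camera, given by its name, has taken for a name from the list of things; names that differ only in an ending like _2 or _b are one class to them, and where a whole thing is asked for, a point or a joint stands for the part that bears it (a point fixed in the world has none). Each returns a list of dicts, best first, with "confidence" (0 to 1); they miss things now and then, are a little off and sometimes report something else, mostly with a low value. They report only what shows in the picture. A call takes as long as a camera call.
- imaging.search_frame(thing, camera): "bbox" ([centre column, centre row, width, height] in pixels, round what is visible of it).
- imaging.trace(thing, camera): "pixels" (420x560 bool, what is visible of it) and "bbox" ([centre column, centre row, width, height] in pixels, round what is visible of it).
The state is a dict: "clock": time; "qpos": joint angles; "joint_velocities": joint speeds; "joint_efforts": joint torques, N m; "ee_pos": TCP position; "tcp_rot": TCP orientation; "contact_force": force on the tool from outside, world axes, zero at the start; "torque": the same for the moment, N m; "grip_width": finger opening in mm.
Only numpy, scipy, OpenCV 4.12 (cv2) and the standard library are available. Lean on these libraries where they do the work, as an engineer would, in place of code of your own. Each camera call takes 0.05 s, during which the arm holds its last target. There are 200 camera calls.

## Task

Get the drop-front cabinet ready as a sorting desk: draw both slide-out supports fully out to their stops, then lower the flap gently, without letting it fall, until it lies level on them. Then stand every dental cast from the bench upright on the flap, the heavy solid ones in its left bay and the light hollow ones in its right bay (left and right as seen from the robot); they look alike, so judge them by lifting. Leave the jar, the tin and the carton where they are.

Things in the scene. Friction and masses are not known exactly. Their poses are not given: they have to be found in the camera images.
- cabinet: a bench cabinet of pale wood, 380 wide x 192 deep, roof top 215 mm above the bench, standing fixed on the bench beyond the flap. Origin on the bench straight under the flap's hinge line, at mid-width; own z up, own -x points out of its front towards the robot, own +y to the robot's left. Under the hinge line is a plinth up to 83 mm high from which the two supports slide out; nothing else stands ahead of the hinge line but the flap and the supports
- flap (a joint): opening angle of the drop-front flap, rad: 0 is upright (shut), 1.571 is level. It is hinged along its lower edge and falls open towards the robot; a stiff hinge (0.6 N m of friction) holds the empty flap (0.5 kg) at any angle, but a loaded flap sinks past level unless both supports are out
- flap_hinge (a point): the middle of the flap's hinge line, 85 mm above the bench, at cabinet x = y = 0. The flap is a board 340 wide, 180 from hinge to free edge and 14 mm thick; the hinge line lies in its inner face, which becomes the top when level, 85 mm above the bench. A strip 8 mm high and 7 to 8 mm wide runs round the inner face's free edge and both side edges and down its middle, parting it into a left and a right bay, each 158 wide x 173 mm
- flap_edge (a point): the middle of the flap's free edge (in the middle of its 22 mm total thickness there, board plus strip), 180 mm from the hinge line. When the flap is upright it stands 50 mm higher than the cabinet's roof, so it can be pinched there from above, across the thickness, or hooked from behind; over the roof behind it is free space for at least 60 mm back from the hinge line (the carton lies farther back)
- flap_left_bay (a point): the middle of the left (+y) bay's floor on the flap's inner face, 100 mm from the hinge line and 83 mm from the middle strip's centre line
- flap_right_bay (a point): the middle of the right (-y) bay's floor, likewise
- support_left (a joint): how far the left slide-out support of the cabinet is drawn towards the robot, m: 0 is pushed in, 0.090 is its end stop; slides with about 2.5 N of friction and stays where it is left
- support_right (a joint): how far the right slide-out support of the cabinet is drawn towards the robot, m: 0 is pushed in, 0.090 is its end stop; slides with about 2.5 N of friction and stays where it is left
- support_left_end (a point): the middle of the upper edge of the left support's front end. The support is an aluminium bar 20 mm wide and 22 mm high, its top 71 mm above the bench, its underside 49 mm; it runs along the cabinet's x axis at cabinet y = +120 mm, and its end stands 80 mm ahead of the hinge line (cabinet x = -80 mm) at joint 0, with free space around it
- support_right_end (a point): the middle of the upper edge of the right support's front end. The support is an aluminium bar 20 mm wide and 22 mm high, its top 71 mm above the bench, its underside 49 mm; it runs along the cabinet's x axis at cabinet y = -120 mm, and its end stands 80 mm ahead of the hinge line (cabinet x = -80 mm) at joint 0, with free space around it
- cast_1: a cream dental cast (plaster model of one jaw), D-shaped in plan, 56 long (own x, curved front to +x, flat back to -x) x 46 wide (own y) x 36 mm high: a base 26 mm high with vertical sides and a row of teeth on top; origin at the centre of its underside, own z up. All casts look the same; a solid stone one weighs about 340 g, a hollow one about 110 g (each within 10 percent). Three or all four of the casts are there. May be gripped across its 46 mm sides
- cast_2: a cream dental cast (plaster model of one jaw), D-shaped in plan, 56 long (own x, curved front to +x, flat back to -x) x 46 wide (own y) x 36 mm high: a base 26 mm high with vertical sides and a row of teeth on top; origin at the centre of its underside, own z up. All casts look the same; a solid stone one weighs about 340 g, a hollow one about 110 g (each within 10 percent). Three or all four of the casts are there. May be gripped across its 46 mm sides
- cast_3: a cream dental cast (plaster model of one jaw), D-shaped in plan, 56 long (own x, curved front to +x, flat back to -x) x 46 wide (own y) x 36 mm high: a base 26 mm high with vertical sides and a row of teeth on top; origin at the centre of its underside, own z up. All casts look the same; a solid stone one weighs about 340 g, a hollow one about 110 g (each within 10 percent). Three or all four of the casts are there. May be gripped across its 46 mm sides
- cast_4: a cream dental cast (plaster model of one jaw), D-shaped in plan, 56 long (own x, curved front to +x, flat back to -x) x 46 wide (own y) x 36 mm high: a base 26 mm high with vertical sides and a row of teeth on top; origin at the centre of its underside, own z up. All casts look the same; a solid stone one weighs about 340 g, a hollow one about 110 g (each within 10 percent). Three or all four of the casts are there. May be gripped across its 46 mm sides
- jar: a closed white jar, 72 mm across and 100 mm high, that does not belong to the job; origin at the centre of its underside
- tin: a closed copper-coloured tin, 76 mm across and 65 mm high, that does not belong to the job; origin at the centre of its underside
- carton: a closed cardboard box, 80 x 120 x 50 mm, lying on the cabinet's roof, that does not belong to the job; origin at the centre of its underside

How it is judged (in metres and radians):
On the way, in this order (a step that is already met when the one before it is completed fails the run):
1. both supports are drawn out to their stops (each at least 83 of 90 mm) (value of joint each of support_left, support_right above 0.083 m), for 0.2 s.
2. the flap lies level on the supports (at least 1.53 rad open) (all of step 1 and value of joint flap above 1.53 rad), for 0.3 s.
At the end, for the whole second after the job is handed in: Both supports at least 83 mm out, flap level (1.53 to 1.61 rad), every cast present standing upright (within 0.2 rad) and at rest on the flap, its centre at least 20 mm to its side of the middle: solid ones (weighing on the flap with over 2.1 N) left, hollow ones right (all of step 2 and value of joint flap below 1.61 rad and ((contact force between cast_1 and flap above 2.1 N and y of cast_1 in the frame of cabinet above 0.02 m) or (contact force between cast_1 and flap between 0.4 and 2.1 N and y of cast_1 in the frame of cabinet below -0.02 m)) and x of cast_1 in the frame of cabinet between -0.178 and -0.01 m and z of cast_1 in the frame of cabinet between 0.078 and 0.098 m and angle between each of cast_1, cast_2, cast_3, cast_4's own z axis and vertical below 0.2 rad and linear speed of each of cast_1, cast_2, cast_3, cast_4 below 0.03 m/s and ((contact force between cast_2 and flap above 2.1 N and y of cast_2 in the frame of cabinet above 0.02 m) or (contact force between cast_2 and flap between 0.4 and 2.1 N and y of cast_2 in the frame of cabinet below -0.02 m)) and x of cast_2 in the frame of cabinet between -0.178 and -0.01 m and z of cast_2 in the frame of cabinet between 0.078 and 0.098 m and ((contact force between cast_3 and flap above 2.1 N and y of cast_3 in the frame of cabinet above 0.02 m) or (contact force between cast_3 and flap between 0.4 and 2.1 N and y of cast_3 in the frame of cabinet below -0.02 m)) and x of cast_3 in the frame of cabinet between -0.178 and -0.01 m and z of cast_3 in the frame of cabinet between 0.078 and 0.098 m and ((contact force between cast_4 and flap above 2.1 N and y of cast_4 in the frame of cabinet above 0.02 m) or (contact force between cast_4 and flap between 0.4 and 2.1 N and y of cast_4 in the frame of cabinet below -0.02 m)) and x of cast_4 in the frame of cabinet between -0.178 and -0.01 m and z of cast_4 in the frame of cabinet between 0.078 and 0.098 m); the robot touches nothing.
It fails at once if the flap is lowered past 0.9 rad while a support is not drawn out (at least 78 mm) (value of joint flap above 0.9 rad and value of joint any of support_left, support_right below 0.078 m).
It fails at once if the flap falls or is flung down (faster than 2.5 rad/s) (velocity of joint flap above 2.5 rad/s).
It fails at once if the jar, the tin or the carton is moved by more than 40 mm (distance of any of jar, tin, carton from where it was at the start of the episode above 0.04 m).
Of cast_1, cast_2, cast_3, cast_4 only 3 to 4 are there at a start; the rules pass over those that are not, and their reading is None.
At some moment in a run one of cast_1, cast_2, cast_3, cast_4 may be knocked a few centimetres aside while the robot is not near it.
Once in a run the grip may slacken for a moment while it holds something.
It also fails if it takes over 208 s, if anything falls off the work surface, if the arm or the gripper's body presses on something with over 40 N, if the wrist force passes 120 N, or if a joint passes its speed limit or range.

## Working session

There is one attempt and no reset: what is moved stays moved. The work goes in short steps, Python scripts to look and compute and a tool call to move; the robot and the scene stay as the last step left them, time stands still between calls to the robot, and variables do not carry over. Pictures are saved under pics/ and viewed, about 12 in all and at most 16, crops included, and the job is handed in when it is done.

Besides the shell and the picture viewer there is one more tool, called after ">>>" as name(argument=value, ...), one argument or row to a line, values as JSON. jog_arm: Moves the arm, as the interface text tells. Scaled input: -1 to 1 covers 0.06 m each way for a shift and 0.12 rad each way for a turn. Its arguments: {"type":"object","properties":{"steps":{"type":"array","items":{"type":"object","properties":{"ax":{"type":"number","minimum":-1,"maximum":1},"ay":{"type":"number","minimum":-1,"maximum":1},"az":{"type":"number","minimum":-1,"maximum":1},"dx":{"type":"number","minimum":-1,"maximum":1},"dy":{"type":"number","minimum":-1,"maximum":1},"dz":{"type":"number","minimum":-1,"maximum":1},"gripper":{"type":"number"}}}},"squeeze":{"type":"number"}},"required":["steps"]}

```bash
ls; mkdir -p pics; python3 - <<'E'
from workcell import arm, imaging
import cv2, numpy as np
s=arm.observe(); print(s)
for n in ("side","top"):
    im=imaging.camera(n); cv2.imwrite(f"pics/{n}0.png",im)
    m=imaging.camera_model(n); print(n,np.round(m["camera_matrix"],1).tolist(),np.round(m["pose"],3).tolist(),[k for k in m])
    for t in ("cast_1","jar","tin","carton","cabinet","flap","support_left","support_left_end","flap_hinge"):
        for d in imaging.search_frame(t,n): print(t,np.round(d["bbox"]).tolist(),round(d["confidence"],2))
E
```

```text
pics
{'clock': 0.0, 'qpos': array([-1.24808561e+00,  8.79479801e-02,  1.37232136e+00, -9.74718914e-06,
        1.68358523e+00, -1.03062130e-01]), 'joint_velocities': array([-7.26039956e-04,  6.35186238e-04,  9.28975378e-04,  4.32130371e-04,
        1.87764441e-05, -1.09588845e-03]), 'joint_efforts': array([-3.27230318e-04, -3.51866770e+01, -3.13272607e+01, -5.03903211e-04,
        1.09001892e-02,  2.33242076e-06]), 'ee_pos': array([ 227.01656456, -500.41498818,  238.10890031]), 'tcp_rot': array([ 9.77424628e-01,  2.11281373e-01, -1.28771180e-04, -1.12361342e-03]), 'contact_force': array([ 0.03501985, -0.79044334,  0.5181396 ]), 'torque': array([-0.05109517,  0.02919465,  0.05895695]), 'grip_width': 85.38319881819427}
side [[533.0, 0.0, 282.6], [0.0, 533.0, 211.3], [0.0, 0.0, 1.0]] [[0.931, 0.234, -0.281, 211.532], [-0.366, 0.629, -0.686, -1016.746], [0.016, 0.741, 0.671, 1166.311], [0.0, 0.0, 0.0, 1.0]] ['camera_matrix', 'pose']
cast_1 [263.0, 365.0, 24.0, 29.0] 0.85
cast_1 [318.0, 360.0, 22.0, 21.0] 0.84
cast_1 [224.0, 186.0, 22.0, 22.0] 0.79
jar [264.0, 172.0, 8.0, 24.0] 0.61
tin [
[... 448 characters left out ...]
, 0.019, 15.511], [0.022, 0.172, 0.985, 1475.746], [0.0, 0.0, 0.0, 1.0]] ['camera_matrix', 'pose']
cast_1 [407.0, 301.0, 27.0, 22.0] 0.81
cast_1 [420.0, 250.0, 18.0, 24.0] 0.8
cast_1 [152.0, 254.0, 26.0, 26.0] 0.69
cast_1 [161.0, 189.0, 34.0, 28.0] 0.17
jar [159.0, 189.0, 35.0, 31.0] 0.83
tin [399.0, 196.0, 33.0, 36.0] 0.9
carton [314.0, 149.0, 52.0, 43.0] 0.7
carton [317.0, 234.0, 7.0, 32.0] 0.54
cabinet [276.0, 184.0, 159.0, 131.0] 0.78
cabinet [312.0, 148.0, 54.0, 45.0] 0.7
flap [274.0, 204.0, 148.0, 32.0] 0.77
support_left [229.0, 230.0, 11.0, 30.0] 0.73
support_left_end [230.0, 229.0, 10.0, 29.0] 0.56
flap_hinge [275.0, 207.0, 151.0, 28.0] 0.83
flap_hinge [228.0, 232.0, 12.0, 30.0] 0.49
```

```bash
python3 - <<'E'
import cv2
a=cv2.imread("pics/top0.png")[100:360,100:500]; cv2.imwrite("pics/topc.png",cv2.resize(a,None,fx=2,fy=2,interpolation=cv2.INTER_CUBIC))
a=cv2.imread("pics/side0.png")[110:400,180:480]; cv2.imwrite("pics/sidec.png",cv2.resize(a,None,fx=2,fy=2,interpolation=cv2.INTER_CUBIC))
E
```

```text
(no output)
```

View pics/topc.png

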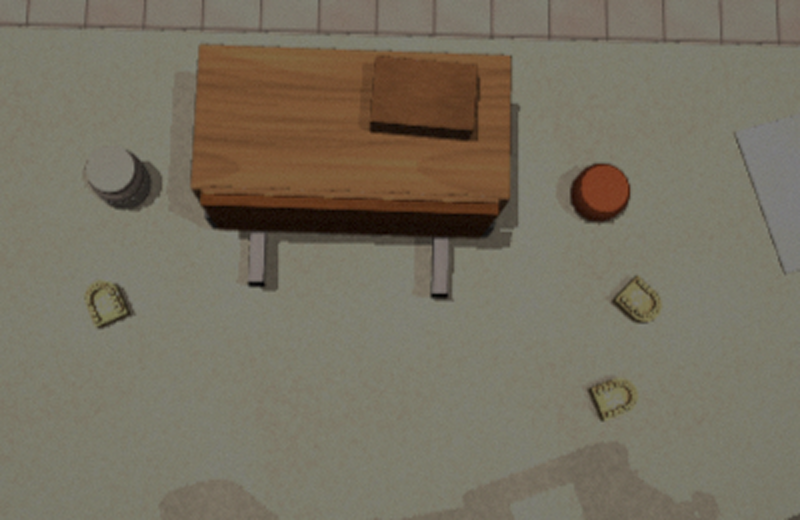

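View pics/sidec.png

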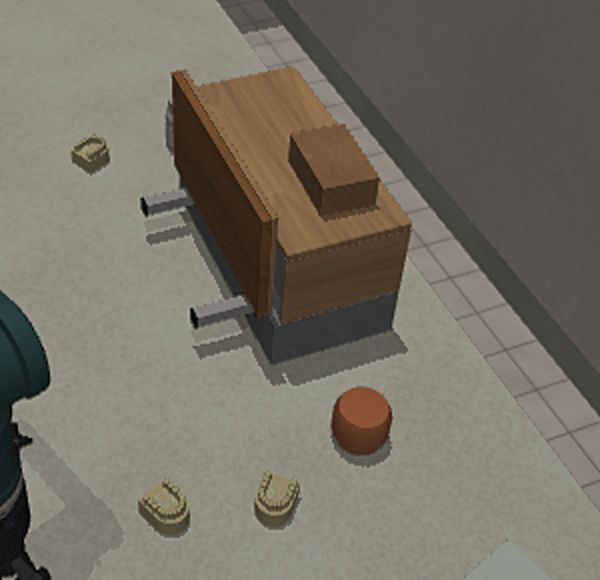

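The top crop shows the cabinet with both supports in: front ends at about px (228,241) and (320,247). There are three casts, at px (153,253), (419,249) and (406,300). The jar is on the left, the tin on the right and the carton on the roof. The side view agrees. Next I fit the cabinet pose and the cast poses.

```bash
cat > h.py <<'E'
from workcell import arm, imaging
import cv2, numpy as np
from scipy.optimize import least_squares, minimize
from scipy.spatial.transform import Rotation as R
M={n:imaging.camera_model(n) for n in ("top","side")}
def proj(n,p):
    K=np.array(M[n]["camera_matrix"]);P=np.linalg.inv(np.array(M[n]["pose"]))
    c=np.atleast_2d(p)@P[:3,:3].T+P[:3,3]; c=c*[1,-1,-1]
    u=c@K.T; return u[:,:2]/u[:,2:]
def back(n,uv,z):
    K=np.array(M[n]["camera_matrix"]);P=np.array(M[n]["pose"])
    d=np.linalg.solve(K,np.r_[uv,1.])*[1,-1,-1]; d=P[:3,:3]@d; o=P[:3,3]
    return o+d*(z-o[2])/d[2]
def tf(p,x,y,a):
    p=np.atleast_2d(np.array(p,float)).copy(); c,s=np.cos(a),np.sin(a)
    return np.c_[x+c*p[:,0]-s*p[:,1], y+s*p[:,0]+c*p[:,1], p[:,2]]
t=np.linspace(-np.pi/2,np.pi/2,15)
D=np.r_[np.c_[-28,-23],np.c_[5+23*np.cos(t),23*np.sin(t)],np.c_[-28,23]]
DM=np.r_[np.c_[D,np.zeros(len(D))],np.c_[D,26+0*D[:,0]],np.c_[D*.93,36+0*D[:,0]]]
def render(n,x,y,a,z=0):
    S=4; h=cv2.convexHull(((proj(n,tf(DM+[0,0,z],x,y,a))+.5)*S).astype(np.int32))
    m=np.zeros((420*S,560*S),np.uint8); cv2.fillPoly(m,[h],1); return cv2.resize(m.astype(np.float32),(560,420),interpolation=cv2.INTER_AREA)
def fitcast(masks,x,y,z=0):
    best=None
    for a in np.arange(-np.pi,np.pi,np.pi/6):
        f=lambda v:-np.mean([(lambda r:np.minimum(r,m).sum()/np.maximum(r,m).sum())(render(n,v[0],v[1],v[2],z)) for n,m in masks.items()])
        o=minimize(f,[x,y,a],method="Nelder-Mead",options=dict(initial_simplex=[[x,y,a],[x+8,y,a],[x,y+8,a],[x,y,a+.3]],xatol=.2,fatol=1e-3))
        if best is None or o.fun<best.fun: best=o
    return best
def casts(z=0,verbose=1):
    T={n:(imaging.camera(n),[d for d in imaging.trace("cast_1",n) if d["confidence"]>.3])[1] for n in M}
    out=[]
    for d in T["top"]:
        w=back("top",d["bbox"][:2],z+18); q=proj("side",[w[0],w[1],z+18])[0]
        ms={"top":d["pixels"].astype(np.float32)}
        for e in T["side"]:
            if np.hypot(*(np.array(e["bbox"][:2])-q))<12: ms["side"]=e["pixels"].astype(np.float32)
        o=fitcast(ms,w[0],w[1],z); out.append(o.x)
        if verbose: print(list(ms),"xy",np.round(o.x[:2],1),"yaw",round(o.x[2],3),"iou",round(-o.fun,2))
    return out
E
cat > f.py <<'E'
from h import *
casts()
pts={"top":[((228,240),(-80,120,71)),((320,246),(-80,-120,71)),((200,122),(192,190,215)),((355.5,128),(192,-190,215))],
"side":[((253.5,215),(-80,120,60)),((277.5,268.5),(-80,-120,60)),((385,223),(192,-190,215)),((384-3,255),(192,-190,83))]}
f=lambda v:np.concatenate([(proj(n,tf([p],*v))[0]-uv) for n in pts for uv,p in pts[n]])
o=least_squares(f,[550,0,0],loss="soft_l1"); print("cab",o.x,np.round(f(o.x),1))
np.save("cab.npy",o.x)
print(tf([(-80,120,71),(-80,-120,71),(-11+0,0,265)],*o.x).round(1))
for n in ("tin","jar"):
    pass
for n in M:
    im=cv2.imread(f"pics/{n}0.png"); im=cv2.resize(im,None,fx=3,fy=3,interpolation=cv2.INTER_CUBIC)
    for b in [[(0,190,215),(192,190,215),(192,-190,215),(0,-190,215)],[(0,170,85),(0,170,265),(0,-170,265),(0,-170,85)],[(-14,170,85),(-14,170,265),(-14,-170,265),(-14,-170,85)],
      [(-80,130,71),(-80,110,71),(-80,110,49),(-80,130,49)],[(-80,-130,71),(-80,-110,71),(-80,-110,49),(-80,-130,49)]]:
        cv2.polylines(im,[np.int32((proj(n,tf(b,*o.x))+.5)*3)],True,(0,255,0),1)
    cv2.imwrite(f"pics/{n}o.png",im[360:810,480:1230] if n=="top" else im[390:890,600:1250])
E
python3 f.py
```

```text
['top', 'side'] xy [ 573. -378.] yaw -2.321 iou 0.91
['top', 'side'] xy [ 445.9 -341.7] yaw -1.166 iou 0.91
['top', 'side'] xy [559.  345.3] yaw 0.428 iou 0.89
cab [ 6.59079027e+02  1.66504339e+01 -1.77581691e-02] [-0.2  1.5 -0.  -1.   0.  -0.6  0.9 -0.1 -2.2 -1.5  0.6  0.2  0.6 -1.2
 -2.3  1.3]
[[ 581.2  138.1   71. ]
 [ 577.  -101.9   71. ]
 [ 648.1   16.8  265. ]]
```

View pics/topo.png

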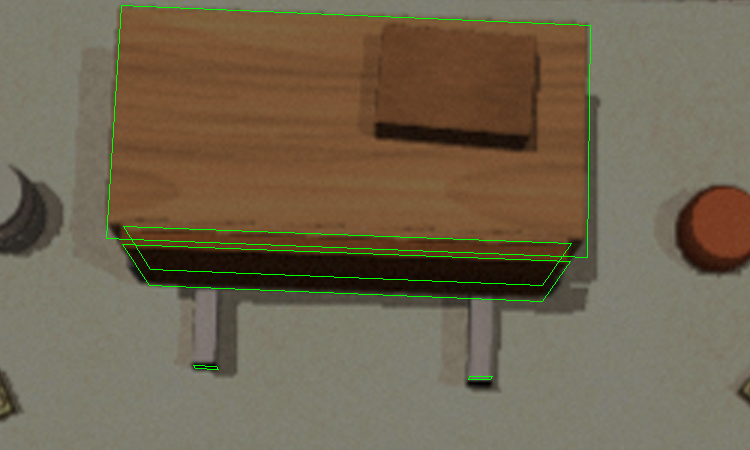

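View pics/sideo.png

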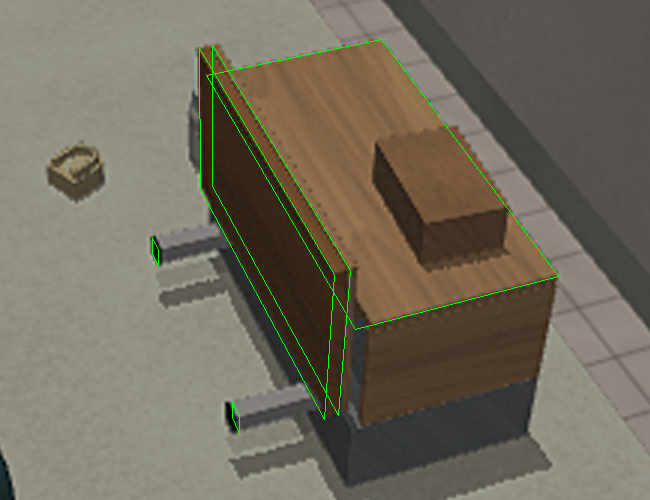

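The overlay fits the cabinet to a few mm: origin about (659,17), yaw about -0.02. The support ends are near (580,138) and (576,-102). First move: square the tool to the world axes and go above the right support.

>>> jog_arm(
  steps=[
    {"az": 0.89, "gripper": 60},
    {"az": 0.89},
    {"az": 0.89},
    {"az": 0.88},
    {"dx": 0.51, "dy": -0.55},
    {"dx": 0.51, "dy": -0.55},
    {"dx": 0.51, "dy": -0.55},
    {"dx": 0.51, "dy": -0.55},
    {"dx": 0.51, "dy": -0.55},
    {"dx": 0.51, "dy": -0.55},
    {"dx": 0.51, "dy": -0.55},
    {"dx": 0.51, "dy": -0.55},
    {"dx": 0.51, "dy": -0.55},
    {"dx": 0.51, "dy": -0.55},
    {"dx": 0.51, "dy": -0.55},
    {"dx": 0.4, "dy": -0.55},
    {"dz": 0.9},
    {"dz": 0.9},
    {},
  ],
  squeeze=40,
)

```text
$.steps[0]: bad value
```

>>> jog_arm(
  steps=[
    {"ax": 0, "ay": 0, "az": 0.89, "dx": 0, "dy": 0, "dz": 0, "gripper": 60},
  ],
  squeeze=40,
)

```text
clock: 1.32
ee_pos: [227.2, -500.9, 239.3]
tcp_rot: [0.988, 0.157, 0.0, 0.0]
contact_force: [0.8, -0.7, 0.4]
grip_width: 69.9
```

>>> jog_arm(
  steps=[
    {"ax": 0, "ay": 0, "az": 0.89, "dx": 0, "dy": 0, "dz": 0, "gripper": 60},
    {"ax": 0, "ay": 0, "az": 0.89, "dx": 0, "dy": 0, "dz": 0, "gripper": 60},
    {"ax": 0, "ay": 0, "az": 0.85, "dx": 0, "dy": 0, "dz": 0, "gripper": 60},
    {"ax": 0, "ay": 0, "az": 0, "dx": 0.51, "dy": -0.55, "dz": 0, "gripper": 60},
    {"ax": 0, "ay": 0, "az": 0, "dx": 0.51, "dy": -0.55, "dz": 0, "gripper": 60},
    {"ax": 0, "ay": 0, "az": 0, "dx": 0.51, "dy": -0.55, "dz": 0, "gripper": 60},
    {"ax": 0, "ay": 0, "az": 0, "dx": 0.51, "dy": -0.55, "dz": 0, "gripper": 60},
    {"ax": 0, "ay": 0, "az": 0, "dx": 0.51, "dy": -0.55, "dz": 0, "gripper": 60},
    {"ax": 0, "ay": 0, "az": 0, "dx": 0.51, "dy": -0.55, "dz": 0, "gripper": 60},
    {"ax": 0, "ay": 0, "az": 0, "dx": 0.51, "dy": -0.55, "dz": 0, "gripper": 60},
    {"ax": 0, "ay": 0, "az": 0, "dx": 0.51, "dy": -0.55, "dz": 0, "gripper": 60},
    {"ax": 0, "ay": 0, "az": 0, "dx": 0.51, "dy": -0.55, "dz": 0, "gripper": 60},
    {"ax": 0, "ay": 0, "az": 0, "dx": 0.51, "dy": -0.55, "dz": 0, "gripper": 60},
    {"ax": 0, "ay": 0, "az": 0, "dx": 0.51, "dy": -0.55, "dz": 0, "gripper": 60},
    {"ax": 0, "ay": 0, "az": 0, "dx": 0.4, "dy": -0.55, "dz": 0, "gripper": 60},
    {"ax": 0, "ay": 0, "az": 0, "dx": 0, "dy": 0, "dz": 0.9, "gripper": 60},
    {"ax": 0, "ay": 0, "az": 0, "dx": 0, "dy": 0, "dz": 0.9, "gripper": 60},
    {"ax": 0, "ay": 0, "az": 0, "dx": 0, "dy": 0, "dz": 0, "gripper": 60},
  ],
  squeeze=40,
)

```text
clock: 3.58
ee_pos: [582.5, -102.4, 125.1]
tcp_rot: [1.0, 0.002, -0.006, -0.002]
contact_force: [-0.8, 0.4, -0.4]
grip_width: 60.1
```

>>> jog_arm(
  steps=[
    {"ax": 0, "ay": 0, "az": 0, "dx": 0.15, "dy": 0, "dz": 0.4, "gripper": 60},
    {"ax": 0, "ay": 0, "az": 0, "dx": 0, "dy": 0, "dz": 0.4, "gripper": 60},
    {"ax": 0, "ay": 0, "az": 0, "dx": 0, "dy": 0, "dz": 0.4, "gripper": 60},
    {"ax": 0, "ay": 0, "az": 0, "dx": 0, "dy": 0, "dz": 0.04, "gripper": 60},
    {"ax": 0, "ay": 0, "az": 0, "dx": 0, "dy": 0, "dz": 0, "gripper": 10},
    {"ax": 0, "ay": 0, "az": 0, "dx": 0, "dy": 0, "dz": 0, "gripper": 10},
    {"ax": 0, "ay": 0, "az": 0, "dx": 0, "dy": 0, "dz": 0, "gripper": 10},
    {"ax": 0, "ay": 0, "az": 0, "dx": 0, "dy": 0, "dz": 0, "gripper": 10},
    {"ax": 0, "ay": 0, "az": 0, "dx": 0, "dy": 0, "dz": 0, "gripper": 10},
  ],
  squeeze=30,
)

```text
clock: 4.7
ee_pos: [596.9, -100.6, 59.9]
tcp_rot: [1.0, 0.002, 0.002, -0.003]
contact_force: [-0.7, 8.4, 5.5]
grip_width: 19.5
```

>>> jog_arm(
  steps=[
    {"ax": 0, "ay": 0, "az": 0, "dx": -0.3, "dy": 0, "dz": 0, "gripper": 10},
    {"ax": 0, "ay": 0, "az": 0, "dx": -0.3, "dy": -0.01, "dz": 0, "gripper": 10},
    {"ax": 0, "ay": 0, "az": 0, "dx": -0.3, "dy": -0.01, "dz": 0, "gripper": 10},
    {"ax": 0, "ay": 0, "az": 0, "dx": -0.3, "dy": 0, "dz": 0, "gripper": 10},
    {"ax": 0, "ay": 0, "az": 0, "dx": -0.2, "dy": -0.01, "dz": 0, "gripper": 10},
    {"ax": 0, "ay": 0, "az": 0, "dx": 0, "dy": 0, "dz": 0, "gripper": 10},
  ],
  squeeze=30,
)

```text
clock: 5.45
ee_pos: [514.9, -99.7, 60.1]
tcp_rot: [1.0, 0.001, 0.005, -0.002]
contact_force: [6.6, 8.6, 1.8]
grip_width: 19.2
```

>>> jog_arm(
  steps=[
    {"ax": 0, "ay": 0, "az": 0, "dx": -0.1, "dy": 0, "dz": 0, "gripper": 10},
    {"ax": 0, "ay": 0, "az": 0, "dx": -0.1, "dy": 0, "dz": 0, "gripper": 10},
    {"ax": 0, "ay": 0, "az": 0, "dx": -0.1, "dy": 0, "dz": 0, "gripper": 10},
    {"ax": 0, "ay": 0, "az": 0, "dx": 0, "dy": 0, "dz": 0, "gripper": 10},
  ],
  squeeze=30,
)

```text
clock: 5.95
ee_pos: [505.8, -99.6, 61.8]
tcp_rot: [1.0, 0.001, 0.016, -0.002]
contact_force: [28.1, 9.7, -9.8]
grip_width: 19.3
```

>>> jog_arm(
  steps=[
    {"ax": 0, "ay": 0, "az": 0, "dx": 0.1, "dy": 0, "dz": 0, "gripper": 60},
    {"ax": 0, "ay": 0, "az": 0, "dx": 0.15, "dy": 0, "dz": 0, "gripper": 60},
    {"ax": 0, "ay": 0, "az": 0, "dx": 0, "dy": 0, "dz": 0, "gripper": 60},
    {"ax": 0, "ay": 0, "az": 0, "dx": 0, "dy": 0, "dz": -0.4, "gripper": 60},
    {"ax": 0, "ay": 0, "az": 0, "dx": 0, "dy": 0, "dz": -0.4, "gripper": 60},
    {"ax": 0, "ay": 0, "az": 0, "dx": 0, "dy": 0, "dz": -0.4, "gripper": 60},
    {"ax": 0, "ay": 0, "az": 0, "dx": 0.2, "dy": -0.5, "dz": 0, "gripper": 60},
    {"ax": 0, "ay": 0, "az": 0, "dx": 0.2, "dy": -0.5, "dz": 0, "gripper": 60},
    {"ax": 0, "ay": 0, "az": 0, "dx": 0.2, "dy": -0.5, "dz": 0, "gripper": 60},
    {"ax": 0, "ay": 0, "az": 0, "dx": 0.2, "dy": -0.5, "dz": 0, "gripper": 60},
    {"ax": 0, "ay": 0, "az": 0, "dx": 0.2, "dy": -0.5, "dz": 0, "gripper": 60},
    {"ax": 0, "ay": 0, "az": 0, "dx": 0.1, "dy": -0.5, "dz": 0, "gripper": 60},
    {"ax": 0, "ay": 0, "az": 0, "dx": 0, "dy": -0.5, "dz": 0, "gripper": 60},
    {"ax": 0, "ay": 0, "az": 0, "dx": 0, "dy": -0.5, "dz": 0, "gripper": 60},
    {"ax": 0, "ay": 0, "az": 0, "dx": 0, "dy": 0, "dz": 0, "gripper": 60},
    {"ax": 0, "ay": 0, "az": 0, "dx": 0, "dy": 0, "dz": 0, "gripper": 60},
  ],
  squeeze=30,
)

```text
clock: 7.95
ee_pos: [573.4, 137.3, 128.7]
tcp_rot: [1.0, 0.002, -0.0, 0.0]
contact_force: [1.1, 1.0, -0.6]
grip_width: 59.7
```

>>> jog_arm(
  steps=[
    {"ax": 0, "ay": 0, "az": 0, "dx": 0.2, "dy": 0, "dz": 0.2, "gripper": 60},
    {"ax": 0, "ay": 0, "az": 0, "dx": 0.18, "dy": 0, "dz": 0.4, "gripper": 60},
    {"ax": 0, "ay": 0, "az": 0, "dx": 0, "dy": 0, "dz": 0.4, "gripper": 60},
    {"ax": 0, "ay": 0, "az": 0, "dx": 0, "dy": 0, "dz": 0.22, "gripper": 60},
    {"ax": 0, "ay": 0, "az": 0, "dx": 0, "dy": 0, "dz": 0, "gripper": 60},
    {"ax": 0, "ay": 0, "az": 0, "dx": 0, "dy": 0, "dz": 0, "gripper": 10},
    {"ax": 0, "ay": 0, "az": 0, "dx": 0, "dy": 0, "dz": 0, "gripper": 10},
    {"ax": 0, "ay": 0, "az": 0, "dx": 0, "dy": 0, "dz": 0, "gripper": 10},
    {"ax": 0, "ay": 0, "az": 0, "dx": 0, "dy": 0, "dz": 0, "gripper": 10},
    {"ax": 0, "ay": 0, "az": 0, "dx": 0, "dy": 0, "dz": 0, "gripper": 10},
  ],
  squeeze=30,
)

```text
clock: 9.2
ee_pos: [597.3, 139.4, 57.3]
tcp_rot: [1.0, 0.002, 0.001, -0.001]
contact_force: [0.3, 4.3, 5.4]
grip_width: 19.5
```

>>> jog_arm(
  steps=[
    {"ax": 0, "ay": 0, "az": 0, "dx": -0.3, "dy": 0, "dz": 0, "gripper": 10},
    {"ax": 0, "ay": 0, "az": 0, "dx": -0.3, "dy": -0.01, "dz": 0, "gripper": 10},
    {"ax": 0, "ay": 0, "az": 0, "dx": -0.3, "dy": -0.01, "dz": 0, "gripper": 10},
    {"ax": 0, "ay": 0, "az": 0, "dx": -0.3, "dy": 0, "dz": 0, "gripper": 10},
    {"ax": 0, "ay": 0, "az": 0, "dx": -0.2, "dy": -0.01, "dz": 0, "gripper": 10},
    {"ax": 0, "ay": 0, "az": 0, "dx": 0, "dy": 0, "dz": 0, "gripper": 10},
  ],
  squeeze=30,
)

```text
clock: 9.95
ee_pos: [512.4, 140.4, 57.3]
tcp_rot: [1.0, 0.002, 0.001, -0.001]
contact_force: [-3.0, 4.9, 7.3]
grip_width: 19.5
```

>>> jog_arm(
  steps=[
    {"ax": 0, "ay": 0, "az": 0, "dx": -0.1, "dy": 0, "dz": 0, "gripper": 10},
    {"ax": 0, "ay": 0, "az": 0, "dx": -0.08, "dy": 0, "dz": 0, "gripper": 10},
    {"ax": 0, "ay": 0, "az": 0, "dx": 0, "dy": 0, "dz": 0, "gripper": 10},
  ],
  squeeze=30,
)

```text
clock: 10.32
ee_pos: [508.5, 140.5, 57.5]
tcp_rot: [1.0, 0.001, 0.009, -0.001]
contact_force: [17.6, 5.9, -6.4]
grip_width: 19.4
```

Right support moved 91 mm and left 89 mm, and each ended with a clear stop force. Next I open, rise and go over behind the flap's edge with the jaws closed.

>>> jog_arm(
  steps=[
    {"ax": 0, "ay": 0, "az": 0, "dx": 0.1, "dy": 0, "dz": 0, "gripper": 60},
    {"ax": 0, "ay": 0, "az": 0, "dx": 0.05, "dy": 0, "dz": 0, "gripper": 60},
    {"ax": 0, "ay": 0, "az": 0, "dx": 0, "dy": 0, "dz": 0, "gripper": 60},
    {"ax": 0, "ay": 0, "az": 0, "dx": 0, "dy": 0, "dz": -0.5, "gripper": 60},
    {"ax": 0, "ay": 0, "az": 0, "dx": 0, "dy": 0, "dz": -0.5, "gripper": 60},
    {"ax": 0, "ay": 0, "az": 0, "dx": 0, "dy": 0, "dz": -0.5, "gripper": 0},
    {"ax": 0, "ay": 0, "az": 0, "dx": 0, "dy": 0, "dz": -0.5, "gripper": 0},
    {"ax": 0, "ay": 0, "az": 0, "dx": 0, "dy": 0, "dz": -0.5, "gripper": 0},
    {"ax": 0, "ay": 0, "az": 0, "dx": 0, "dy": 0, "dz": -0.5, "gripper": 0},
    {"ax": 0, "ay": 0, "az": 0, "dx": 0, "dy": 0, "dz": -0.5, "gripper": 0},
    {"ax": 0, "ay": 0, "az": 0, "dx": 0, "dy": 0, "dz": -0.5, "gripper": 0},
    {"ax": 0, "ay": 0, "az": 0, "dx": 0, "dy": 0, "dz": -0.2, "gripper": 0},
    {"ax": 0, "ay": 0, "az": 0, "dx": 0, "dy": 0.4, "dz": 0, "gripper": 0},
    {"ax": 0, "ay": 0, "az": 0, "dx": 0, "dy": 0.4, "dz": 0, "gripper": 0},
    {"ax": 0, "ay": 0, "az": 0, "dx": 0, "dy": 0.4, "dz": 0, "gripper": 0},
    {"ax": 0, "ay": 0, "az": 0, "dx": 0, "dy": 0.4, "dz": 0, "gripper": 0},
    {"ax": 0, "ay": 0, "az": 0, "dx": 0, "dy": 0.4, "dz": 0, "gripper": 0},
    {"ax": 0, "ay": 0, "az": 0, "dx": 0, "dy": 0, "dz": 0, "gripper": 0},
    {"ax": 0, "ay": 0, "az": 0, "dx": 0, "dy": 0, "dz": 0, "gripper": 0},
  ],
  squeeze=30,
)

```text
clock: 12.7
ee_pos: [510.7, 20.1, 306.9]
tcp_rot: [1.0, 0.002, -0.001, -0.0]
contact_force: [0.8, 0.0, -0.1]
grip_width: -0.2
```

```bash
python3 - <<'E'
from h import *
c=np.load("cab.npy")
for n in M:
    im=imaging.camera(n); cv2.imwrite(f"pics/{n}1.png",im); im=cv2.resize(im,None,fx=3,fy=3,interpolation=cv2.INTER_CUBIC)
    for s in (1,-1):
        cv2.polylines(im,[np.int32((proj(n,tf([(-170,s*120+10,71),(-170,s*120-10,71),(-170,s*120-10,49),(-170,s*120+10,49)],*c))+.5)*3)],True,(0,255,0),1)
    if n=="top": cv2.imwrite("pics/t1.png",im[500:900,480:1280])
    else: cv2.imwrite("pics/s1.png",im[390:890,560:1250])
E
```

```text
(no output)
```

View pics/t1.png

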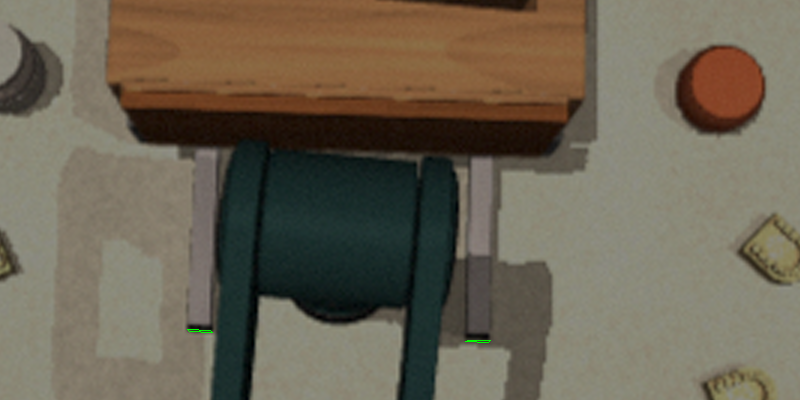

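Support ends sit exactly on the predicted 170 mm lines, at px (200,328) and (478,340) in the crop. I go behind the flap and down.

>>> jog_arm(
  steps=[
    {"ax": 0, "ay": 0, "az": 0, "dx": 0.43, "dy": 0, "dz": 0, "gripper": 0},
    {"ax": 0, "ay": 0, "az": 0, "dx": 0.43, "dy": 0, "dz": 0, "gripper": 0},
    {"ax": 0, "ay": 0, "az": 0, "dx": 0.43, "dy": 0, "dz": 0, "gripper": 0},
    {"ax": 0, "ay": 0, "az": 0, "dx": 0.43, "dy": 0, "dz": 0, "gripper": 0},
    {"ax": 0, "ay": 0, "az": 0, "dx": 0.43, "dy": 0, "dz": 0, "gripper": 0},
    {"ax": 0, "ay": 0, "az": 0, "dx": 0.43, "dy": 0, "dz": 0, "gripper": 0},
    {"ax": 0, "ay": 0, "az": 0, "dx": 0.43, "dy": 0, "dz": 0, "gripper": 0},
    {"ax": 0, "ay": 0, "az": 0, "dx": 0, "dy": 0, "dz": 0, "gripper": 0},
    {"ax": 0, "ay": 0, "az": 0, "dx": 0, "dy": 0, "dz": 0, "gripper": 0},
  ],
  squeeze=30,
)

```text
clock: 13.92
ee_pos: [691.1, 20.9, 307.5]
tcp_rot: [1.0, 0.002, -0.0, 0.0]
contact_force: [0.7, 0.6, 0.2]
grip_width: 0.1
```

>>> jog_arm(
  steps=[
    {"ax": 0, "ay": 0, "az": 0, "dx": 0, "dy": 0, "dz": 0.35, "gripper": 0},
    {"ax": 0, "ay": 0, "az": 0, "dx": 0, "dy": 0, "dz": 0.35, "gripper": 0},
    {"ax": 0, "ay": 0, "az": 0, "dx": 0, "dy": 0, "dz": 0.35, "gripper": 0},
    {"ax": 0, "ay": 0, "az": 0, "dx": 0, "dy": 0, "dz": 0, "gripper": 0},
    {"ax": 0, "ay": 0, "az": 0, "dx": -0.12, "dy": 0, "dz": 0, "gripper": 0},
    {"ax": 0, "ay": 0, "az": 0, "dx": -0.12, "dy": 0, "dz": 0, "gripper": 0},
    {"ax": 0, "ay": 0, "az": 0, "dx": -0.12, "dy": 0, "dz": 0, "gripper": 0},
    {"ax": 0, "ay": 0, "az": 0, "dx": 0, "dy": 0, "dz": 0, "gripper": 0},
  ],
  squeeze=30,
)

```text
clock: 14.92
ee_pos: [670.0, 20.2, 246.3]
tcp_rot: [1.0, 0.002, 0.001, 0.0]
contact_force: [1.6, 0.1, 1.1]
grip_width: 0.3
```

>>> jog_arm(
  steps=[
    {"ax": 0, "ay": 0, "az": 0, "dx": -0.25, "dy": 0, "dz": 0.02, "gripper": 0},
    {"ax": 0, "ay": 0, "az": 0, "dx": -0.25, "dy": 0, "dz": 0.03, "gripper": 0},
    {"ax": 0, "ay": 0, "az": 0, "dx": -0.24, "dy": 0, "dz": 0.06, "gripper": 0},
    {"ax": 0, "ay": 0, "az": 0, "dx": 0, "dy": 0, "dz": 0, "gripper": 0},
  ],
  squeeze=30,
)

```text
clock: 15.42
ee_pos: [624.7, 20.1, 238.2]
tcp_rot: [1.0, 0.002, -0.001, 0.0]
contact_force: [-0.2, 0.4, 0.4]
grip_width: -0.0
```

```bash
python3 - <<'E'
from h import *
im=imaging.camera("side"); im=cv2.resize(im,None,fx=3,fy=3,interpolation=cv2.INTER_CUBIC)
cv2.imwrite("pics/s2.png",im[330:890,560:1250])
E
```

```text
(no output)
```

View pics/s2.png

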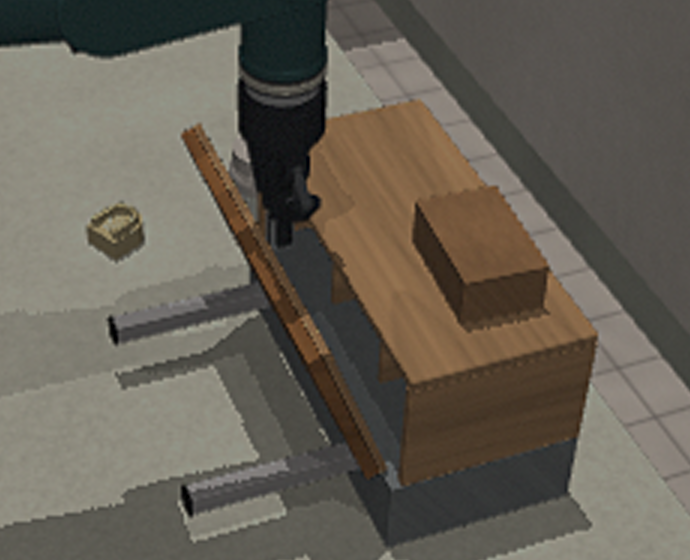

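The flap has tilted open about 0.35 rad with the finger behind its inner face, edge at px (190,130) to (385,470). I carry on along the arc.

>>> jog_arm(
  steps=[
    {"ax": 0, "ay": 0, "az": 0, "dx": -0.24, "dy": 0, "dz": 0.08, "gripper": 0},
    {"ax": 0, "ay": 0, "az": 0, "dx": -0.23, "dy": 0, "dz": 0.1, "gripper": 0},
    {"ax": 0, "ay": 0, "az": 0, "dx": -0.22, "dy": 0, "dz": 0.12, "gripper": 0},
    {"ax": 0, "ay": 0, "az": 0, "dx": -0.2, "dy": 0, "dz": 0.14, "gripper": 0},
    {"ax": 0, "ay": 0, "az": 0, "dx": -0.2, "dy": 0, "dz": 0.16, "gripper": 0},
    {"ax": 0, "ay": 0, "az": 0, "dx": 0, "dy": 0, "dz": 0, "gripper": 0},
  ],
  squeeze=30,
)

```text
clock: 16.23
ee_pos: [559.6, 19.7, 201.3]
tcp_rot: [1.0, 0.002, -0.001, 0.0]
contact_force: [0.1, -0.3, -0.7]
grip_width: -0.1
```

>>> jog_arm(
  steps=[
    {"ax": 0, "ay": 0, "az": 0, "dx": -0.15, "dy": 0, "dz": 0.18, "gripper": 0},
    {"ax": 0, "ay": 0, "az": 0, "dx": -0.13, "dy": 0, "dz": 0.19, "gripper": 0},
    {"ax": 0, "ay": 0, "az": 0, "dx": -0.1, "dy": 0, "dz": 0.2, "gripper": 0},
    {"ax": 0, "ay": 0, "az": 0, "dx": -0.08, "dy": 0, "dz": 0.2, "gripper": 0},
    {"ax": 0, "ay": 0, "az": 0, "dx": -0.06, "dy": 0, "dz": 0.2, "gripper": 0},
    {"ax": 0, "ay": 0, "az": 0, "dx": -0.04, "dy": 0, "dz": 0.2, "gripper": 0},
    {"ax": 0, "ay": 0, "az": 0, "dx": -0.03, "dy": 0, "dz": 0.2, "gripper": 0},
    {"ax": 0, "ay": 0, "az": 0, "dx": 0, "dy": 0, "dz": 0.1, "gripper": 0},
    {"ax": 0, "ay": 0, "az": 0, "dx": 0, "dy": 0, "dz": 0, "gripper": 0},
  ],
  squeeze=30,
)

```text
clock: 17.35
ee_pos: [524.6, 19.7, 113.0]
tcp_rot: [1.0, 0.002, -0.001, -0.0]
contact_force: [-0.5, 0.7, 0.4]
grip_width: -0.2
```

>>> jog_arm(
  steps=[
    {"ax": 0, "ay": 0, "az": 0, "dx": 0, "dy": 0, "dz": 0.08, "gripper": 0},
    {"ax": 0, "ay": 0, "az": 0, "dx": 0, "dy": 0, "dz": 0.06, "gripper": 0},
    {"ax": 0, "ay": 0, "az": 0, "dx": 0, "dy": 0, "dz": 0.05, "gripper": 0},
    {"ax": 0, "ay": 0, "az": 0, "dx": 0, "dy": 0, "dz": 0, "gripper": 0},
  ],
  squeeze=30,
)

```text
clock: 17.85
ee_pos: [524.8, 19.7, 102.2]
tcp_rot: [1.0, 0.002, -0.0, 0.0]
contact_force: [-0.1, -0.0, 0.1]
grip_width: -0.3
```

>>> jog_arm(
  steps=[
    {"ax": 0, "ay": 0, "az": 0, "dx": 0, "dy": 0, "dz": 0.04, "gripper": 0},
    {"ax": 0, "ay": 0, "az": 0, "dx": 0, "dy": 0, "dz": 0.04, "gripper": 0},
    {"ax": 0, "ay": 0, "az": 0, "dx": 0, "dy": 0, "dz": 0, "gripper": 0},
    {"ax": 0, "ay": 0, "az": 0, "dx": 0, "dy": 0, "dz": 0, "gripper": 0},
  ],
  squeeze=30,
)

```text
clock: 18.35
ee_pos: [525.0, 19.7, 100.9]
tcp_rot: [1.0, 0.002, 0.001, 0.0]
contact_force: [-6.0, 0.3, 12.3]
grip_width: 0.3
```

The flap reaches z 101 with 12 N of push-back, so it is resting on the supports. I rise and look again at the casts.

>>> jog_arm(
  steps=[
    {"ax": 0, "ay": 0, "az": 0, "dx": 0, "dy": 0, "dz": -0.4, "gripper": 0},
    {"ax": 0, "ay": 0, "az": 0, "dx": 0, "dy": 0, "dz": -0.5, "gripper": 70},
    {"ax": 0, "ay": 0, "az": 0, "dx": -0.3, "dy": 0, "dz": -0.5, "gripper": 70},
    {"ax": 0, "ay": 0, "az": 0, "dx": -0.5, "dy": 0, "dz": -0.4, "gripper": 70},
    {"ax": 0, "ay": 0, "az": 0, "dx": -0.5, "dy": 0, "dz": 0, "gripper": 70},
    {"ax": 0, "ay": 0, "az": 0, "dx": -0.5, "dy": 0, "dz": 0, "gripper": 70},
    {"ax": 0, "ay": 0, "az": 0, "dx": 0, "dy": 0, "dz": 0, "gripper": 70},
  ],
  squeeze=40,
)

```text
clock: 19.23
ee_pos: [415.7, 19.4, 206.0]
tcp_rot: [1.0, 0.002, 0.001, 0.0]
contact_force: [0.1, -0.1, -0.7]
grip_width: 70.1
```

```bash
cat >> h.py <<'E'
def plan(x,y,z,psi):
    s=arm.observe(); r=R.from_quat(s["tcp_rot"]).as_matrix(); p0=np.arctan2(r[1,0],r[0,0])
    d=(psi-p0+np.pi)%(2*np.pi)-np.pi
    if abs(d)>np.pi/2: print("(alt half turn)",round(-(d-np.sign(d)*np.pi)/.12,2))
    t=np.array([x,y,z])-s["ee_pos"]; c,q=np.cos(psi),np.sin(psi)
    print("psi0 %.3f az %.2f  dx %.2f dy %.2f dz %.2f"%(p0,-d/.12,(c*t[0]+q*t[1])/60,(q*t[0]-c*t[1])/60,-t[2]/60),"q6",round(s["qpos"][5],2),"F",s["contact_force"].round(1))
E
python3 - <<'E'
from h import *
C=casts()
for k,h in (("tin",65),("jar",100)):
    for d in imaging.search_frame(k,"top")[:1]: print(k,back("top",d["bbox"][:2],h/2).round())
b=C[1] if len(C)>1 else C[0]
for c in C: print(c.round(2)); plan(c[0],c[1],120,c[2])
im=cv2.imread; t=imaging.camera("top"); s=imaging.camera("side")
cv2.imwrite("pics/v3.png",np.hstack([cv2.resize(t[90:350,110:480],None,fx=1.1,fy=1.5),cv2.resize(s[110:400,200:440],None,fx=1.35,fy=1.35)[:390]]))
E
```

```text
['top', 'side'] xy [ 573.  -376.9] yaw -2.351 iou 0.91
['top'] xy [ 445.1 -340.6] yaw -1.182 iou 0.95
['top', 'side'] xy [559.5 344.9] yaw 0.505 iou 0.89
tin [ 718. -321.   32.]
jar [721. 337.  50.]
[ 572.96 -376.94   -2.35]
(alt half turn) -6.56
psi0 0.003 az 19.62  dx 2.87 dy -6.49 dz 1.43 q6 1.48 F [-0.6 -0.9 -0.2]
[ 445.1  -340.56   -1.18]
psi0 0.003 az 9.88  dx 5.72 dy 1.85 dz 1.43 q6 1.48 F [-0.6 -0.9 -0.2]
[5.5950e+02 3.4494e+02 5.1000e-01]
psi0 0.003 az -4.18  dx 4.70 dy -3.60 dz 1.43 q6 1.48 F [-0.6 -0.9 -0.2]
```

View pics/v3.png

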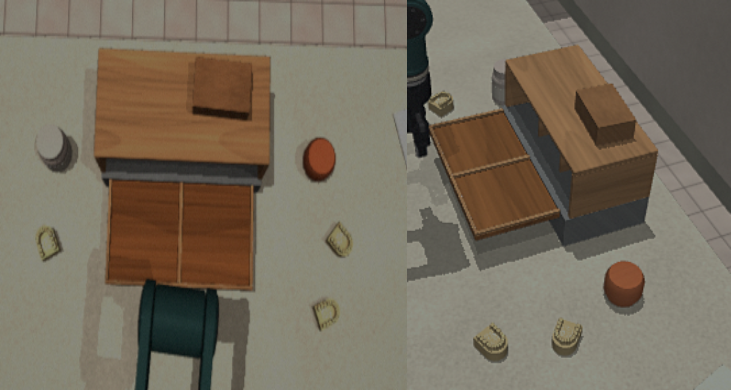

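The picture shows the flap level, all three casts on the bench, and the jar and tin untouched. I go to the cast at (573,-377) first.

>>> jog_arm(
  steps=[
    {"ax": 0, "ay": 0, "az": -0.82, "dx": 0, "dy": 0, "dz": 0, "gripper": 75},
    {"ax": 0, "ay": 0, "az": -0.82, "dx": 0, "dy": 0, "dz": 0, "gripper": 75},
    {"ax": 0, "ay": 0, "az": -0.82, "dx": 0, "dy": 0, "dz": 0, "gripper": 75},
    {"ax": 0, "ay": 0, "az": -0.82, "dx": 0, "dy": 0, "dz": 0, "gripper": 75},
    {"ax": 0, "ay": 0, "az": -0.82, "dx": 0, "dy": 0, "dz": 0, "gripper": 75},
    {"ax": 0, "ay": 0, "az": -0.82, "dx": 0, "dy": 0, "dz": 0, "gripper": 75},
    {"ax": 0, "ay": 0, "az": -0.82, "dx": 0, "dy": 0, "dz": 0, "gripper": 75},
    {"ax": 0, "ay": 0, "az": -0.82, "dx": 0, "dy": 0, "dz": 0, "gripper": 75},
    {"ax": 0, "ay": 0, "az": 0, "dx": -0.24, "dy": 0.54, "dz": 0, "gripper": 75},
    {"ax": 0, "ay": 0, "az": 0, "dx": -0.24, "dy": 0.54, "dz": 0, "gripper": 75},
    {"ax": 0, "ay": 0, "az": 0, "dx": -0.24, "dy": 0.54, "dz": 0, "gripper": 75},
    {"ax": 0, "ay": 0, "az": 0, "dx": -0.24, "dy": 0.54, "dz": 0, "gripper": 75},
    {"ax": 0, "ay": 0, "az": 0, "dx": -0.24, "dy": 0.54, "dz": 0, "gripper": 75},
    {"ax": 0, "ay": 0, "az": 0, "dx": -0.24, "dy": 0.54, "dz": 0, "gripper": 75},
    {"ax": 0, "ay": 0, "az": 0, "dx": -0.24, "dy": 0.54, "dz": 0, "gripper": 75},
    {"ax": 0, "ay": 0, "az": 0, "dx": -0.24, "dy": 0.54, "dz": 0, "gripper": 75},
    {"ax": 0, "ay": 0, "az": 0, "dx": -0.24, "dy": 0.54, "dz": 0.3, "gripper": 75},
    {"ax": 0, "ay": 0, "az": 0, "dx": -0.24, "dy": 0.54, "dz": 0.4, "gripper": 75},
    {"ax": 0, "ay": 0, "az": 0, "dx": -0.24, "dy": 0.54, "dz": 0.4, "gripper": 75},
    {"ax": 0, "ay": 0, "az": 0, "dx": -0.24, "dy": 0.54, "dz": 0.3, "gripper": 75},
  ],
  squeeze=40,
)

```text
clock: 22.12
ee_pos: [571.9, -377.9, 119.5]
tcp_rot: [0.923, 0.385, -0.001, -0.001]
contact_force: [0.9, 0.1, -0.3]
grip_width: 75.0
```

```bash
python3 - <<'E'
from h import *
for i in range(2): imaging.camera("top")
C=casts()
for c in C[:4]: plan(c[0],c[1],12,c[2])
E
```

```text
['top', 'side'] xy [559.  344.7] yaw 0.457 iou 0.57
['top', 'side'] xy [ 574.  -376.2] yaw -2.353 iou 0.74
psi0 0.791 az 2.79  dx 5.11 dy -10.88 dz 1.84 q6 0.11 F [ 0.2  0.1 -0.2]
(alt half turn) 0.02
psi0 0.791 az -26.16  dx -0.03 dy -0.02 dz 1.84 q6 0.11 F [ 0.2  0.1 -0.2]
```

>>> jog_arm(
  steps=[
    {"ax": 0, "ay": 0, "az": 0, "dx": 0.02, "dy": 0, "dz": 0.4, "gripper": 75},
    {"ax": 0, "ay": 0, "az": 0, "dx": 0, "dy": 0, "dz": 0.4, "gripper": 75},
    {"ax": 0, "ay": 0, "az": 0, "dx": 0, "dy": 0, "dz": 0.4, "gripper": 75},
    {"ax": 0, "ay": 0, "az": 0, "dx": 0, "dy": 0, "dz": 0.4, "gripper": 75},
    {"ax": 0, "ay": 0, "az": 0, "dx": 0, "dy": 0, "dz": 0.2, "gripper": 75},
    {"ax": 0, "ay": 0, "az": 0, "dx": 0, "dy": 0, "dz": 0, "gripper": 75},
    {"ax": 0, "ay": 0, "az": 0, "dx": 0, "dy": 0, "dz": 0, "gripper": 40},
    {"ax": 0, "ay": 0, "az": 0, "dx": 0, "dy": 0, "dz": 0, "gripper": 40},
    {"ax": 0, "ay": 0, "az": 0, "dx": 0, "dy": 0, "dz": 0, "gripper": 40},
    {"ax": 0, "ay": 0, "az": 0, "dx": 0, "dy": 0, "dz": 0, "gripper": 40},
    {"ax": 0, "ay": 0, "az": 0, "dx": 0, "dy": 0, "dz": 0, "gripper": 40},
    {"ax": 0, "ay": 0, "az": 0, "dx": 0, "dy": 0, "dz": 0, "gripper": 40},
  ],
  squeeze=50,
)

```text
clock: 23.92
ee_pos: [573.5, -376.9, 15.9]
tcp_rot: [0.923, 0.385, 0.001, 0.002]
contact_force: [0.5, 0.4, 5.6]
grip_width: 45.0
```

>>> jog_arm(
  steps=[
    {"ax": 0, "ay": 0, "az": 0, "dx": 0, "dy": 0, "dz": -0.2, "gripper": 40},
    {"ax": 0, "ay": 0, "az": 0, "dx": 0, "dy": 0, "dz": -0.3, "gripper": 40},
    {"ax": 0, "ay": 0, "az": 0, "dx": 0, "dy": 0, "dz": -0.3, "gripper": 40},
    {"ax": 0, "ay": 0, "az": 0, "dx": 0, "dy": 0, "dz": 0, "gripper": 40},
    {"ax": 0, "ay": 0, "az": 0, "dx": 0, "dy": 0, "dz": 0, "gripper": 40},
    {"ax": 0, "ay": 0, "az": 0, "dx": 0, "dy": 0, "dz": 0, "gripper": 40},
  ],
  squeeze=50,
)

```text
clock: 24.68
ee_pos: [571.8, -375.6, 60.5]
tcp_rot: [0.923, 0.385, -0.001, -0.001]
contact_force: [0.0, -0.2, -3.6]
grip_width: 44.8
```

```bash
cat >> h.py <<'E'
def weigh(k=10):
    F=[]
    for i in range(k): imaging.camera("top"); F.append(arm.observe()["contact_force"])
    s=arm.observe(); print("F mean",np.mean(F,0).round(2),"sd",np.std(F,0).round(2),"grip",round(s["grip_width"],1),"clock",s["clock"])
E
python3 -c "
from h import *
weigh()"
```

```text
F mean [ 0.12  0.11 -2.85] sd [0.6  0.53 0.28] grip 44.8 clock 25.175
```

The vertical force is about -2.9 N, so this one is solid (3.3 N nominal). It goes to the left bay.

>>> jog_arm(
  steps=[
    {"ax": 0, "ay": 0, "az": 0, "dx": 0, "dy": 0, "dz": -0.44, "gripper": 40},
    {"ax": 0, "ay": 0, "az": 0, "dx": 0, "dy": 0, "dz": -0.44, "gripper": 40},
    {"ax": 0, "ay": 0, "az": 0, "dx": 0, "dy": 0, "dz": -0.44, "gripper": 40},
    {"ax": 0, "ay": 0, "az": 0, "dx": 0, "dy": 0, "dz": -0.44, "gripper": 40},
    {"ax": 0, "ay": 0, "az": 0, "dx": 0, "dy": 0, "dz": -0.44, "gripper": 40},
    {"ax": 0, "ay": 0, "az": 0, "dx": 0.4, "dy": -0.37, "dz": 0, "gripper": 40},
    {"ax": 0, "ay": 0, "az": 0, "dx": 0.42, "dy": -0.39, "dz": 0, "gripper": 40},
    {"ax": 0, "ay": 0, "az": 0, "dx": 0.42, "dy": -0.39, "dz": 0, "gripper": 40},
    {"ax": 0, "ay": 0, "az": 0, "dx": 0.42, "dy": -0.39, "dz": 0, "gripper": 40},
    {"ax": 0, "ay": 0, "az": 0, "dx": 0.42, "dy": -0.39, "dz": 0, "gripper": 40},
    {"ax": 0, "ay": 0, "az": 0, "dx": 0.42, "dy": -0.39, "dz": 0, "gripper": 40},
    {"ax": 0, "ay": 0, "az": 0, "dx": 0.42, "dy": -0.39, "dz": 0, "gripper": 40},
    {"ax": 0, "ay": 0, "az": 0, "dx": 0.42, "dy": -0.39, "dz": 0, "gripper": 40},
    {"ax": 0, "ay": 0, "az": 0, "dx": 0.42, "dy": -0.39, "dz": 0, "gripper": 40},
    {"ax": 0, "ay": 0, "az": 0, "dx": 0.42, "dy": -0.39, "dz": 0, "gripper": 40},
    {"ax": 0, "ay": 0, "az": 0, "dx": 0.42, "dy": -0.39, "dz": 0, "gripper": 40},
    {"ax": 0, "ay": 0, "az": 0, "dx": 0.42, "dy": -0.39, "dz": 0, "gripper": 40},
    {"ax": 0, "ay": 0, "az": 0, "dx": 0.42, "dy": -0.39, "dz": 0, "gripper": 40},
    {"ax": 0, "ay": 0, "az": 0, "dx": 0.42, "dy": -0.39, "dz": 0, "gripper": 40},
    {"ax": 0, "ay": 0, "az": 0, "dx": 0.4, "dy": -0.38, "dz": 0, "gripper": 40},
  ],
  squeeze=60,
)

```text
clock: 27.68
ee_pos: [588.4, 137.7, 193.9]
tcp_rot: [0.923, 0.385, 0.0, 0.0]
contact_force: [0.7, 0.5, -2.5]
grip_width: 44.5
```

```bash
python3 -c "
from h import *
weigh(8); plan(586,137,103,.79)"
```

```text
F mean [ 0.12  0.24 -2.99] sd [0.28 0.9  0.51] grip 44.8 clock 28.075
psi0 0.789 az -0.01  dx -0.01 dy -0.05 dz 1.51 q6 0.91 F [ 0.1 -0.6 -3.5]
```

>>> jog_arm(
  steps=[
    {"ax": 0, "ay": 0, "az": 0, "dx": 0, "dy": -0.04, "dz": 0.4, "gripper": 40},
    {"ax": 0, "ay": 0, "az": 0, "dx": 0, "dy": 0, "dz": 0.4, "gripper": 40},
    {"ax": 0, "ay": 0, "az": 0, "dx": 0, "dy": 0, "dz": 0.4, "gripper": 40},
    {"ax": 0, "ay": 0, "az": 0, "dx": 0, "dy": 0, "dz": 0.2, "gripper": 40},
    {"ax": 0, "ay": 0, "az": 0, "dx": 0, "dy": 0, "dz": 0.08, "gripper": 40},
    {"ax": 0, "ay": 0, "az": 0, "dx": 0, "dy": 0, "dz": 0.03, "gripper": 40},
    {"ax": 0, "ay": 0, "az": 0, "dx": 0, "dy": 0, "dz": 0, "gripper": 40},
    {"ax": 0, "ay": 0, "az": 0, "dx": 0, "dy": 0, "dz": 0, "gripper": 40},
  ],
  squeeze=60,
)

```text
clock: 29.08
ee_pos: [587.3, 138.3, 104.1]
tcp_rot: [0.923, 0.385, 0.001, 0.0]
contact_force: [-0.6, -0.9, -2.5]
grip_width: 44.7
```

>>> jog_arm(
  steps=[
    {"ax": 0, "ay": 0, "az": 0, "dx": 0, "dy": 0, "dz": 0.03, "gripper": 40},
    {"ax": 0, "ay": 0, "az": 0, "dx": 0, "dy": 0, "dz": 0.03, "gripper": 40},
    {"ax": 0, "ay": 0, "az": 0, "dx": 0, "dy": 0, "dz": 0, "gripper": 40},
    {"ax": 0, "ay": 0, "az": 0, "dx": 0, "dy": 0, "dz": 0, "gripper": 40},
  ],
  squeeze=60,
)

```text
clock: 29.58
ee_pos: [587.0, 138.2, 100.9]
tcp_rot: [0.923, 0.385, 0.001, 0.0]
contact_force: [-4.1, -0.9, 5.5]
grip_width: 44.9
```

>>> jog_arm(
  steps=[
    {"ax": 0, "ay": 0, "az": 0, "dx": 0, "dy": 0, "dz": 0, "gripper": 62},
    {"ax": 0, "ay": 0, "az": 0, "dx": 0, "dy": 0, "dz": 0, "gripper": 62},
    {"ax": 0, "ay": 0, "az": 0, "dx": 0, "dy": 0, "dz": 0, "gripper": 62},
    {"ax": 0, "ay": 0, "az": 0, "dx": 0, "dy": 0, "dz": -0.2, "gripper": 62},
    {"ax": 0, "ay": 0, "az": 0, "dx": 0, "dy": 0, "dz": -0.4, "gripper": 62},
    {"ax": 0, "ay": 0, "az": 0, "dx": 0, "dy": 0, "dz": -0.4, "gripper": 62},
    {"ax": 0, "ay": 0, "az": 0, "dx": 0, "dy": 0, "dz": -0.4, "gripper": 62},
    {"ax": 0, "ay": 0, "az": 0, "dx": 0, "dy": 0, "dz": -0.4, "gripper": 62},
    {"ax": 0, "ay": 0, "az": -0.9, "dx": 0, "dy": 0, "dz": 0, "gripper": 75},
    {"ax": 0, "ay": 0, "az": -0.9, "dx": 0, "dy": 0, "dz": 0, "gripper": 75},
    {"ax": 0, "ay": 0, "az": -0.9, "dx": 0, "dy": 0, "dz": 0, "gripper": 75},
    {"ax": 0, "ay": 0, "az": -0.9, "dx": 0, "dy": 0, "dz": 0, "gripper": 75},
    {"ax": 0, "ay": 0, "az": -0.9, "dx": 0, "dy": 0, "dz": 0, "gripper": 75},
    {"ax": 0, "ay": 0, "az": -0.9, "dx": 0, "dy": 0, "dz": 0, "gripper": 75},
    {"ax": 0, "ay": 0, "az": -0.9, "dx": 0, "dy": 0, "dz": 0, "gripper": 75},
    {"ax": 0, "ay": 0, "az": -0.9, "dx": 0, "dy": 0, "dz": 0, "gripper": 75},
    {"ax": 0, "ay": 0, "az": -0.9, "dx": 0, "dy": 0, "dz": 0, "gripper": 75},
    {"ax": 0, "ay": 0, "az": -0.9, "dx": 0, "dy": 0, "dz": 0, "gripper": 75},
    {"ax": 0, "ay": 0, "az": -0.85, "dx": 0, "dy": 0, "dz": 0, "gripper": 75},
    {"ax": 0, "ay": 0, "az": 0, "dx": 0, "dy": 0, "dz": 0, "gripper": 75},
  ],
  squeeze=60,
)

```text
clock: 32.08
ee_pos: [587.0, 138.2, 208.4]
tcp_rot: [0.552, 0.834, 0.0, 0.0]
contact_force: [0.8, -1.2, -0.3]
grip_width: 74.9
```

```bash
python3 - <<'E'
from h import *
C=casts()
s=arm.observe(); print(s["ee_pos"].round(1))
for c in C: print(c.round(2)); plan(c[0],c[1],120,c[2]); plan(c[0],c[1],120,c[2]+np.pi)
E
```

```text
['top', 'side'] xy [ 445.6 -341. ] yaw -1.18 iou 0.9
['top', 'side'] xy [558.2 345. ] yaw 0.428 iou 0.88
[586.8 138.2 207.8]
[ 445.61 -340.96   -1.18]
(alt half turn) 0.09
psi0 1.972 az -26.09  dx 6.49 dy 5.22 dz 1.46 q6 -0.26 F [ 0.1 -0.2  0.8]
psi0 1.972 az 0.09  dx -6.49 dy -5.22 dz 1.46 q6 -0.26 F [ 0.1 -0.2  0.8]
[5.5816e+02 3.4501e+02 4.3000e-01]
psi0 1.972 az 12.86  dx 1.00 dy -3.33 dz 1.46 q6 -0.26 F [ 0.1 -0.2  0.8]
(alt half turn) 12.86
psi0 1.972 az -13.32  dx -1.00 dy 3.33 dz 1.46 q6 -0.26 F [ 0.1 -0.2  0.8]
```

>>> jog_arm(
  steps=[
    {"ax": 0, "ay": 0, "az": 0.09, "dx": 0, "dy": 0, "dz": 0, "gripper": 75},
    {"ax": 0, "ay": 0, "az": 0, "dx": -0.41, "dy": -0.33, "dz": 0, "gripper": 75},
    {"ax": 0, "ay": 0, "az": 0, "dx": -0.41, "dy": -0.33, "dz": 0, "gripper": 75},
    {"ax": 0, "ay": 0, "az": 0, "dx": -0.41, "dy": -0.33, "dz": 0, "gripper": 75},
    {"ax": 0, "ay": 0, "az": 0, "dx": -0.41, "dy": -0.33, "dz": 0, "gripper": 75},
    {"ax": 0, "ay": 0, "az": 0, "dx": -0.41, "dy": -0.33, "dz": 0, "gripper": 75},
    {"ax": 0, "ay": 0, "az": 0, "dx": -0.41, "dy": -0.33, "dz": 0, "gripper": 75},
    {"ax": 0, "ay": 0, "az": 0, "dx": -0.41, "dy": -0.33, "dz": 0, "gripper": 75},
    {"ax": 0, "ay": 0, "az": 0, "dx": -0.41, "dy": -0.33, "dz": 0, "gripper": 75},
    {"ax": 0, "ay": 0, "az": 0, "dx": -0.4, "dy": -0.32, "dz": 0, "gripper": 75},
    {"ax": 0, "ay": 0, "az": 0, "dx": -0.4, "dy": -0.32, "dz": 0, "gripper": 75},
    {"ax": 0, "ay": 0, "az": 0, "dx": -0.4, "dy": -0.32, "dz": 0, "gripper": 75},
    {"ax": 0, "ay": 0, "az": 0, "dx": -0.4, "dy": -0.32, "dz": 0, "gripper": 75},
    {"ax": 0, "ay": 0, "az": 0, "dx": -0.4, "dy": -0.32, "dz": 0.36, "gripper": 75},
    {"ax": 0, "ay": 0, "az": 0, "dx": -0.4, "dy": -0.32, "dz": 0.36, "gripper": 75},
    {"ax": 0, "ay": 0, "az": 0, "dx": -0.4, "dy": -0.32, "dz": 0.36, "gripper": 75},
    {"ax": 0, "ay": 0, "az": 0, "dx": -0.4, "dy": -0.32, "dz": 0.36, "gripper": 75},
    {"ax": 0, "ay": 0, "az": 0, "dx": 0, "dy": 0, "dz": 0, "gripper": 75},
    {"ax": 0, "ay": 0, "az": 0, "dx": 0, "dy": 0, "dz": 0, "gripper": 75},
  ],
  squeeze=60,
)

```text
clock: 34.65
ee_pos: [446.8, -340.0, 121.6]
tcp_rot: [0.556, 0.831, 0.0, 0.0]
contact_force: [-0.3, -0.3, 0.3]
grip_width: 74.8
```

```bash
python3 - <<'E'
from h import *
weigh(5)
C=casts()
for c in C:
    if c[1]<0: plan(c[0],c[1],13,c[2]+np.pi)
plan(445.5,-341,13,1.961)
E
```

```text
F mean [ 0.16  0.17 -0.06] sd [0.55 0.33 0.54] grip 75.4 clock 34.9
['top', 'side'] xy [ 446.5 -340.4] yaw -1.169 iou 0.74
['top'] xy [596.3 108. ] yaw -2.358 iou 0.9
['top', 'side'] xy [558.7 344.2] yaw 0.439 iou 0.83
psi0 1.962 az -0.09  dx -0.01 dy -0.01 dz 1.81 q6 -1.14 F [-0.4 -0.   0.6]
psi0 1.962 az 0.01  dx -0.01 dy -0.03 dz 1.81 q6 -1.14 F [-0.4 -0.   0.6]
```

Cast 1 on the flap now seems to be at y≈103, not 138, so it may have been knocked aside as announced. I will check that afterwards. It is still in the left bay. Now I grasp cast 2.

>>> jog_arm(
  steps=[
    {"ax": 0, "ay": 0, "az": 0, "dx": 0, "dy": -0.02, "dz": 0.4, "gripper": 75},
    {"ax": 0, "ay": 0, "az": 0, "dx": 0, "dy": 0, "dz": 0.4, "gripper": 75},
    {"ax": 0, "ay": 0, "az": 0, "dx": 0, "dy": 0, "dz": 0.4, "gripper": 75},
    {"ax": 0, "ay": 0, "az": 0, "dx": 0, "dy": 0, "dz": 0.4, "gripper": 75},
    {"ax": 0, "ay": 0, "az": 0, "dx": 0, "dy": 0, "dz": 0.16, "gripper": 75},
    {"ax": 0, "ay": 0, "az": 0, "dx": 0, "dy": 0, "dz": 0, "gripper": 75},
    {"ax": 0, "ay": 0, "az": 0, "dx": 0, "dy": 0, "dz": 0, "gripper": 40},
    {"ax": 0, "ay": 0, "az": 0, "dx": 0, "dy": 0, "dz": 0, "gripper": 40},
    {"ax": 0, "ay": 0, "az": 0, "dx": 0, "dy": 0, "dz": 0, "gripper": 40},
    {"ax": 0, "ay": 0, "az": 0, "dx": 0, "dy": 0, "dz": 0, "gripper": 40},
    {"ax": 0, "ay": 0, "az": 0, "dx": 0, "dy": 0, "dz": 0, "gripper": 40},
    {"ax": 0, "ay": 0, "az": 0, "dx": 0, "dy": 0, "dz": 0, "gripper": 40},
  ],
  squeeze=60,
)

```text
clock: 36.6
ee_pos: [446.3, -341.6, 17.3]
tcp_rot: [0.556, 0.831, -0.0, 0.002]
contact_force: [-0.8, 0.5, 5.7]
grip_width: 44.4
```

>>> jog_arm(
  steps=[
    {"ax": 0, "ay": 0, "az": 0, "dx": 0, "dy": 0, "dz": -0.2, "gripper": 40},
    {"ax": 0, "ay": 0, "az": 0, "dx": 0, "dy": 0, "dz": -0.3, "gripper": 40},
    {"ax": 0, "ay": 0, "az": 0, "dx": 0, "dy": 0, "dz": -0.3, "gripper": 40},
    {"ax": 0, "ay": 0, "az": 0, "dx": 0, "dy": 0, "dz": 0, "gripper": 40},
    {"ax": 0, "ay": 0, "az": 0, "dx": 0, "dy": 0, "dz": 0, "gripper": 40},
    {"ax": 0, "ay": 0, "az": 0, "dx": 0, "dy": 0, "dz": 0, "gripper": 40},
  ],
  squeeze=60,
)

```text
clock: 37.35
ee_pos: [444.8, -340.2, 62.5]
tcp_rot: [0.556, 0.831, 0.0, -0.001]
contact_force: [-1.0, -0.2, -4.2]
grip_width: 44.1
```

```bash
python3 - <<'E'
from h import *
weigh()
imaging.camera("side")
ms={}
T=[d for d in imaging.trace("cast_1","top") if d["confidence"]>.3]
print([np.round(d["bbox"]).tolist() for d in T], [np.round(d["bbox"]).tolist() for d in imaging.trace("cast_1","side") if d["confidence"]>.3])
q=proj("top",[587,120,103])[0]; qs=proj("side",[587,120,103])[0]; print(q,qs)
for n,p in (("top",q),("side",qs)):
    for d in imaging.trace("cast_1",n):
        if d["confidence"]>.3 and np.hypot(*(d["bbox"][:2]-p))<20: ms[n]=d["pixels"].astype(np.float32)
o=fitcast(ms,587,120,85); print(list(ms),o.x,o.fun)
s=arm.observe(); print(s["ee_pos"].round(1))
plan(586,-100,190,1.961); plan(524,63,190,1.961)
E
```

```text
F mean [-0.06  0.17 -3.56] sd [0.39 0.58 0.46] grip 44.4 clock 37.85
[[242.0, 235.0, 22.0, 27.0], [152.0, 252.0, 26.0, 31.0]] [[268.0, 353.0, 16.0, 24.0], [259.0, 210.0, 23.0, 17.0], [226.0, 186.0, 16.0, 21.0], [360.0, 324.0, 30.0, 32.0]]
[233.94914669 237.77580295] [254.76736141 206.2264124 ]
['top', 'side'] [586.05654353 102.94494556  -2.35551182] -0.9048234224319458
[ 445.4 -340.7   63.5]
psi0 1.962 az 0.01  dx 2.82 dy 3.69 dz -2.11 q6 -1.15 F [-0.8  0.2 -3.5]
psi0 1.962 az 0.01  dx 5.72 dy 3.77 dz -2.11 q6 -1.15 F [-0.8  0.2 -3.5]
```

Cast 2 is solid as well (3.6 N). Cast 1 was knocked to (586,103), which is still inside the left bay. Cast 2 goes to (530,145), clear of it.

>>> jog_arm(
  steps=[
    {"ax": 0, "ay": 0, "az": 0, "dx": 0, "dy": 0, "dz": -0.42, "gripper": 40},
    {"ax": 0, "ay": 0, "az": 0, "dx": 0, "dy": 0, "dz": -0.42, "gripper": 40},
    {"ax": 0, "ay": 0, "az": 0, "dx": 0, "dy": 0, "dz": -0.42, "gripper": 40},
    {"ax": 0, "ay": 0, "az": 0, "dx": 0, "dy": 0, "dz": -0.42, "gripper": 40},
    {"ax": 0, "ay": 0, "az": 0, "dx": 0, "dy": 0, "dz": -0.42, "gripper": 40},
    {"ax": 0, "ay": 0, "az": 0, "dx": 0.46, "dy": 0.29, "dz": 0, "gripper": 40},
    {"ax": 0, "ay": 0, "az": 0, "dx": 0.46, "dy": 0.29, "dz": 0, "gripper": 40},
    {"ax": 0, "ay": 0, "az": 0, "dx": 0.46, "dy": 0.29, "dz": 0, "gripper": 40},
    {"ax": 0, "ay": 0, "az": 0, "dx": 0.46, "dy": 0.29, "dz": 0, "gripper": 40},
    {"ax": 0, "ay": 0, "az": 0, "dx": 0.46, "dy": 0.29, "dz": 0, "gripper": 40},
    {"ax": 0, "ay": 0, "az": 0, "dx": 0.46, "dy": 0.29, "dz": 0, "gripper": 40},
    {"ax": 0, "ay": 0, "az": 0, "dx": 0.46, "dy": 0.29, "dz": 0, "gripper": 40},
    {"ax": 0, "ay": 0, "az": 0, "dx": 0.46, "dy": 0.29, "dz": 0, "gripper": 40},
    {"ax": 0, "ay": 0, "az": 0, "dx": 0.46, "dy": 0.29, "dz": 0, "gripper": 40},
    {"ax": 0, "ay": 0, "az": 0, "dx": 0.46, "dy": 0.29, "dz": 0, "gripper": 40},
    {"ax": 0, "ay": 0, "az": 0, "dx": 0.47, "dy": 0.3, "dz": 0, "gripper": 40},
    {"ax": 0, "ay": 0, "az": 0, "dx": 0.47, "dy": 0.3, "dz": 0, "gripper": 40},
    {"ax": 0, "ay": 0, "az": 0, "dx": 0.47, "dy": 0.3, "dz": 0, "gripper": 40},
    {"ax": 0, "ay": 0, "az": 0, "dx": 0.47, "dy": 0.3, "dz": 0, "gripper": 40},
    {"ax": 0, "ay": 0, "az": 0, "dx": 0.47, "dy": 0.3, "dz": 0, "gripper": 40},
  ],
  squeeze=60,
)

```text
clock: 40.6
ee_pos: [530.5, 146.6, 189.5]
tcp_rot: [0.556, 0.831, -0.0, 0.0]
contact_force: [0.1, 0.7, -3.3]
grip_width: 44.3
```

```bash
python3 -c "
from h import *
weigh(6); plan(530,145,105,1.961)"
```

```text
F mean [ 0.27  0.43 -3.49] sd [0.32 1.48 0.55] grip 44.8 clock 40.9
psi0 1.961 az 0.00  dx 0.00 dy -0.00 dz 1.41 q6 -0.23 F [ 0.9  0.2 -3.8]
```

>>> jog_arm(
  steps=[
    {"ax": 0, "ay": 0, "az": 0, "dx": 0, "dy": 0, "dz": 0.4, "gripper": 40},
    {"ax": 0, "ay": 0, "az": 0, "dx": 0, "dy": 0, "dz": 0.4, "gripper": 40},
    {"ax": 0, "ay": 0, "az": 0, "dx": 0, "dy": 0, "dz": 0.4, "gripper": 40},
    {"ax": 0, "ay": 0, "az": 0, "dx": 0, "dy": 0, "dz": 0.15, "gripper": 40},
    {"ax": 0, "ay": 0, "az": 0, "dx": 0, "dy": 0, "dz": 0.04, "gripper": 40},
    {"ax": 0, "ay": 0, "az": 0, "dx": 0, "dy": 0, "dz": 0.03, "gripper": 40},
    {"ax": 0, "ay": 0, "az": 0, "dx": 0, "dy": 0, "dz": 0.02, "gripper": 40},
    {"ax": 0, "ay": 0, "az": 0, "dx": 0, "dy": 0, "dz": 0, "gripper": 40},
    {"ax": 0, "ay": 0, "az": 0, "dx": 0, "dy": 0, "dz": 0, "gripper": 40},
  ],
  squeeze=60,
)

```text
clock: 42.02
ee_pos: [530.7, 145.6, 103.5]
tcp_rot: [0.556, 0.831, 0.0, 0.0]
contact_force: [0.5, -0.3, -2.1]
grip_width: 44.5
```

>>> jog_arm(
  steps=[
    {"ax": 0, "ay": 0, "az": 0, "dx": 0, "dy": 0, "dz": 0.03, "gripper": 40},
    {"ax": 0, "ay": 0, "az": 0, "dx": 0, "dy": 0, "dz": 0.02, "gripper": 40},
    {"ax": 0, "ay": 0, "az": 0, "dx": 0, "dy": 0, "dz": 0, "gripper": 40},
  ],
  squeeze=60,
)

```text
clock: 42.4
ee_pos: [530.8, 145.6, 102.3]
tcp_rot: [0.556, 0.831, 0.001, 0.001]
contact_force: [-3.1, -0.1, 6.8]
grip_width: 44.6
```

>>> jog_arm(
  steps=[
    {"ax": 0, "ay": 0, "az": 0, "dx": 0, "dy": 0, "dz": 0, "gripper": 58},
    {"ax": 0, "ay": 0, "az": 0, "dx": 0, "dy": 0, "dz": 0, "gripper": 58},
    {"ax": 0, "ay": 0, "az": 0, "dx": 0, "dy": 0, "dz": 0, "gripper": 58},
    {"ax": 0, "ay": 0, "az": 0, "dx": 0, "dy": 0, "dz": -0.2, "gripper": 58},
    {"ax": 0, "ay": 0, "az": 0, "dx": 0, "dy": 0, "dz": -0.4, "gripper": 58},
    {"ax": 0, "ay": 0, "az": 0, "dx": 0, "dy": 0, "dz": -0.5, "gripper": 58},
    {"ax": 0, "ay": 0, "az": 0, "dx": 0, "dy": 0, "dz": -0.5, "gripper": 58},
    {"ax": 0, "ay": 0, "az": 1, "dx": 0, "dy": 0, "dz": 0, "gripper": 75},
    {"ax": 0, "ay": 0, "az": 1, "dx": 0, "dy": 0, "dz": 0, "gripper": 75},
    {"ax": 0, "ay": 0, "az": 1, "dx": 0, "dy": 0, "dz": 0, "gripper": 75},
    {"ax": 0, "ay": 0, "az": 1, "dx": 0, "dy": 0, "dz": 0, "gripper": 75},
    {"ax": 0, "ay": 0, "az": 1, "dx": 0, "dy": 0, "dz": 0, "gripper": 75},
    {"ax": 0, "ay": 0, "az": 1, "dx": 0, "dy": 0, "dz": 0, "gripper": 75},
    {"ax": 0, "ay": 0, "az": 1, "dx": 0, "dy": 0, "dz": 0, "gripper": 75},
    {"ax": 0, "ay": 0, "az": 1, "dx": 0, "dy": 0, "dz": 0, "gripper": 75},
    {"ax": 0, "ay": 0, "az": 1, "dx": 0, "dy": 0, "dz": 0, "gripper": 75},
    {"ax": 0, "ay": 0, "az": 1, "dx": 0, "dy": 0, "dz": 0, "gripper": 75},
    {"ax": 0, "ay": 0, "az": 1, "dx": 0, "dy": 0, "dz": 0, "gripper": 75},
    {"ax": 0, "ay": 0, "az": 1, "dx": 0, "dy": 0, "dz": 0, "gripper": 75},
    {"ax": 0, "ay": 0, "az": 0.7, "dx": 0, "dy": 0, "dz": 0, "gripper": 75},
  ],
  squeeze=60,
)

```text
clock: 44.9
ee_pos: [530.8, 145.5, 197.1]
tcp_rot: [0.976, 0.216, 0.001, 0.0]
contact_force: [-0.3, -0.3, -0.9]
grip_width: 74.7
```

```bash
python3 - <<'E'
from h import *
C=casts()
for c in C:
    if c[1]>200: plan(c[0],c[1],120,c[2])
print(arm.observe()["ee_pos"].round(1))
E
```

```text
['top', 'side'] xy [558.2 345.7] yaw 0.507 iou 0.86
['top'] xy [575.3  17.8] yaw -2.069 iou 0.05
['top'] xy [604.6  96.6] yaw -3.002 iou 0.39
['top'] xy [512.2 156.9] yaw -2.282 iou 0.18
psi0 0.439 az -0.57  dx 2.02 dy -2.69 dz 1.28 q6 1.3 F [ 0.4 -0.5  0.1]
[530.7 145.5 196.7]
```

>>> jog_arm(
  steps=[
    {"ax": 0, "ay": 0, "az": -0.13, "dx": 0, "dy": 0, "dz": 0, "gripper": 75},
    {"ax": 0, "ay": 0, "az": 0, "dx": 0.235, "dy": -0.35, "dz": 0, "gripper": 75},
    {"ax": 0, "ay": 0, "az": 0, "dx": 0.235, "dy": -0.35, "dz": 0, "gripper": 75},
    {"ax": 0, "ay": 0, "az": 0, "dx": 0.235, "dy": -0.35, "dz": 0, "gripper": 75},
    {"ax": 0, "ay": 0, "az": 0, "dx": 0.235, "dy": -0.35, "dz": 0, "gripper": 75},
    {"ax": 0, "ay": 0, "az": 0, "dx": 0.235, "dy": -0.35, "dz": 0.3, "gripper": 75},
    {"ax": 0, "ay": 0, "az": 0, "dx": 0.235, "dy": -0.35, "dz": 0.3, "gripper": 75},
    {"ax": 0, "ay": 0, "az": 0, "dx": 0.235, "dy": -0.35, "dz": 0.3, "gripper": 75},
    {"ax": 0, "ay": 0, "az": 0, "dx": 0.235, "dy": -0.35, "dz": 0.3, "gripper": 75},
    {"ax": 0, "ay": 0, "az": 0, "dx": 0, "dy": 0, "dz": 0, "gripper": 75},
    {"ax": 0, "ay": 0, "az": 0, "dx": 0, "dy": 0, "dz": 0, "gripper": 75},
  ],
  squeeze=60,
)

```text
clock: 46.48
ee_pos: [558.2, 345.5, 123.6]
tcp_rot: [0.974, 0.225, -0.0, 0.0]
contact_force: [0.4, 0.4, 0.5]
grip_width: 74.8
```

```bash
python3 - <<'E'
from h import *
weigh(5)
C=casts()
for c in C:
    if c[1]>200: plan(c[0],c[1],13,c[2])
plan(558.4,345.2,13,.455)
E
```

```text
F mean [-0.11 -0.07  0.  ] sd [0.19 0.46 0.37] grip 75.3 clock 46.725
['top'] xy [597.  108.5] yaw -2.371 iou 0.93
['top'] xy [539.6 154.8] yaw -1.175 iou 0.94
['top', 'side'] xy [554.4 341.6] yaw -2.504 iou 0.67
(alt half turn) -1.54
psi0 0.453 az 24.64  dx 0.10 dy -0.01 dz 1.86 q6 1.59 F [-0.2 -0.1  0.1]
psi0 0.453 az -0.02  dx -0.01 dy 0.01 dz 1.86 q6 1.59 F [-0.2 -0.1  0.1]
```

>>> jog_arm(
  steps=[
    {"ax": 0, "ay": 0, "az": 0, "dx": 0, "dy": 0, "dz": 0.4, "gripper": 75},
    {"ax": 0, "ay": 0, "az": 0, "dx": 0, "dy": 0, "dz": 0.4, "gripper": 75},
    {"ax": 0, "ay": 0, "az": 0, "dx": 0, "dy": 0, "dz": 0.4, "gripper": 75},
    {"ax": 0, "ay": 0, "az": 0, "dx": 0, "dy": 0, "dz": 0.4, "gripper": 75},
    {"ax": 0, "ay": 0, "az": 0, "dx": 0, "dy": 0, "dz": 0.2, "gripper": 75},
    {"ax": 0, "ay": 0, "az": 0, "dx": 0, "dy": 0, "dz": 0, "gripper": 75},
    {"ax": 0, "ay": 0, "az": 0, "dx": 0, "dy": 0, "dz": 0, "gripper": 40},
    {"ax": 0, "ay": 0, "az": 0, "dx": 0, "dy": 0, "dz": 0, "gripper": 40},
    {"ax": 0, "ay": 0, "az": 0, "dx": 0, "dy": 0, "dz": 0, "gripper": 40},
    {"ax": 0, "ay": 0, "az": 0, "dx": 0, "dy": 0, "dz": 0, "gripper": 40},
    {"ax": 0, "ay": 0, "az": 0, "dx": 0, "dy": 0, "dz": 0, "gripper": 40},
    {"ax": 0, "ay": 0, "az": 0, "dx": 0, "dy": 0, "dz": 0, "gripper": 40},
  ],
  squeeze=60,
)

```text
clock: 48.42
ee_pos: [559.5, 346.5, 18.1]
tcp_rot: [0.974, 0.225, 0.002, -0.0]
contact_force: [0.4, 0.9, 5.8]
grip_width: 44.4
```

>>> jog_arm(
  steps=[
    {"ax": 0, "ay": 0, "az": 0, "dx": 0, "dy": 0, "dz": -0.2, "gripper": 40},
    {"ax": 0, "ay": 0, "az": 0, "dx": 0, "dy": 0, "dz": -0.3, "gripper": 40},
    {"ax": 0, "ay": 0, "az": 0, "dx": 0, "dy": 0, "dz": -0.3, "gripper": 40},
    {"ax": 0, "ay": 0, "az": 0, "dx": 0, "dy": 0, "dz": 0, "gripper": 40},
    {"ax": 0, "ay": 0, "az": 0, "dx": 0, "dy": 0, "dz": 0, "gripper": 40},
    {"ax": 0, "ay": 0, "az": 0, "dx": 0, "dy": 0, "dz": 0, "gripper": 40},
  ],
  squeeze=60,
)

```text
clock: 49.18
ee_pos: [557.7, 345.6, 63.0]
tcp_rot: [0.974, 0.225, -0.001, 0.0]
contact_force: [0.5, 0.2, -0.0]
grip_width: 44.1
```

```bash
python3 - <<'E'
from h import *
weigh()
print(arm.observe()["ee_pos"].round(1))
E
```

```text
F mean [-0.01 -0.05 -0.97] sd [0.31 0.43 0.49] grip 44.3 clock 49.675
[558.3 345.9  64. ]
```

About 1.0 N: this one is hollow and goes to the right bay, carried high over the two casts already there.

>>> jog_arm(
  steps=[
    {"ax": 0, "ay": 0, "az": 0, "dx": 0, "dy": 0, "dz": -0.42, "gripper": 40},
    {"ax": 0, "ay": 0, "az": 0, "dx": 0, "dy": 0, "dz": -0.42, "gripper": 40},
    {"ax": 0, "ay": 0, "az": 0, "dx": 0, "dy": 0, "dz": -0.42, "gripper": 40},
    {"ax": 0, "ay": 0, "az": 0, "dx": 0, "dy": 0, "dz": -0.42, "gripper": 40},
    {"ax": 0, "ay": 0, "az": 0, "dx": 0, "dy": 0, "dz": -0.42, "gripper": 40},
    {"ax": 0, "ay": 0, "az": 0, "dx": 0, "dy": 0, "dz": -0.42, "gripper": 40},
    {"ax": 0, "ay": 0, "az": 0, "dx": -0.21, "dy": 0.44, "dz": 0, "gripper": 40},
    {"ax": 0, "ay": 0, "az": 0, "dx": -0.21, "dy": 0.44, "dz": 0, "gripper": 40},
    {"ax": 0, "ay": 0, "az": 0, "dx": -0.21, "dy": 0.44, "dz": 0, "gripper": 40},
    {"ax": 0, "ay": 0, "az": 0, "dx": -0.21, "dy": 0.44, "dz": 0, "gripper": 40},
    {"ax": 0, "ay": 0, "az": 0, "dx": -0.21, "dy": 0.44, "dz": 0, "gripper": 40},
    {"ax": 0, "ay": 0, "az": 0, "dx": -0.21, "dy": 0.44, "dz": 0, "gripper": 40},
    {"ax": 0, "ay": 0, "az": 0, "dx": -0.21, "dy": 0.44, "dz": 0, "gripper": 40},
    {"ax": 0, "ay": 0, "az": 0, "dx": -0.21, "dy": 0.44, "dz": 0, "gripper": 40},
    {"ax": 0, "ay": 0, "az": 0, "dx": -0.21, "dy": 0.44, "dz": 0, "gripper": 40},
    {"ax": 0, "ay": 0, "az": 0, "dx": -0.22, "dy": 0.43, "dz": 0, "gripper": 40},
    {"ax": 0, "ay": 0, "az": 0, "dx": -0.22, "dy": 0.43, "dz": 0, "gripper": 40},
    {"ax": 0, "ay": 0, "az": 0, "dx": -0.22, "dy": 0.43, "dz": 0, "gripper": 40},
    {"ax": 0, "ay": 0, "az": 0, "dx": -0.22, "dy": 0.43, "dz": 0, "gripper": 40},
    {"ax": 0, "ay": 0, "az": 0, "dx": -0.22, "dy": 0.43, "dz": 0, "gripper": 40},
  ],
  squeeze=60,
)

```text
clock: 52.18
ee_pos: [557.5, -63.1, 215.5]
tcp_rot: [0.974, 0.225, 0.0, 0.0]
contact_force: [-0.1, 0.9, -1.7]
grip_width: 44.8
```

```bash
python3 -c "
from h import *
weigh(8); plan(557.5,-63,105,.455); print(arm.observe()['ee_pos'])"
```

```text
F mean [ 0.14 -0.3  -1.26] sd [0.42 0.8  0.49] grip 44.6 clock 52.575
psi0 0.455 az -0.00  dx -0.01 dy 0.02 dz 1.84 q6 0.91 F [ 0.1 -0.8 -1.2]
[557.67117874 -61.30377366 215.36691402]
```

>>> jog_arm(
  steps=[
    {"ax": 0, "ay": 0, "az": 0, "dx": 0, "dy": 0, "dz": 0.4, "gripper": 40},
    {"ax": 0, "ay": 0, "az": 0, "dx": 0, "dy": 0, "dz": 0.4, "gripper": 40},
    {"ax": 0, "ay": 0, "az": 0, "dx": 0, "dy": 0, "dz": 0.4, "gripper": 40},
    {"ax": 0, "ay": 0, "az": 0, "dx": 0, "dy": 0, "dz": 0.4, "gripper": 40},
    {"ax": 0, "ay": 0, "az": 0, "dx": 0, "dy": 0, "dz": 0.2, "gripper": 40},
    {"ax": 0, "ay": 0, "az": 0, "dx": 0, "dy": 0, "dz": 0.05, "gripper": 40},
    {"ax": 0, "ay": 0, "az": 0, "dx": 0, "dy": 0, "dz": 0.03, "gripper": 40},
    {"ax": 0, "ay": 0, "az": 0, "dx": 0, "dy": 0, "dz": 0, "gripper": 40},
    {"ax": 0, "ay": 0, "az": 0, "dx": 0, "dy": 0, "dz": 0, "gripper": 40},
  ],
  squeeze=60,
)

```text
clock: 53.7
ee_pos: [558.1, -62.3, 103.4]
tcp_rot: [0.974, 0.225, 0.001, 0.0]
contact_force: [0.3, 0.4, -1.2]
grip_width: 44.3
```

>>> jog_arm(
  steps=[
    {"ax": 0, "ay": 0, "az": 0, "dx": 0, "dy": 0, "dz": 0.03, "gripper": 40},
    {"ax": 0, "ay": 0, "az": 0, "dx": 0, "dy": 0, "dz": 0.02, "gripper": 40},
    {"ax": 0, "ay": 0, "az": 0, "dx": 0, "dy": 0, "dz": 0, "gripper": 40},
  ],
  squeeze=60,
)

```text
clock: 54.08
ee_pos: [558.2, -62.4, 103.0]
tcp_rot: [0.974, 0.225, 0.001, 0.001]
contact_force: [-5.3, 0.4, 10.8]
grip_width: 44.4
```

>>> jog_arm(
  steps=[
    {"ax": 0, "ay": 0, "az": 0, "dx": 0, "dy": 0, "dz": -0.03, "gripper": 62},
    {"ax": 0, "ay": 0, "az": 0, "dx": 0, "dy": 0, "dz": 0, "gripper": 62},
    {"ax": 0, "ay": 0, "az": 0, "dx": 0, "dy": 0, "dz": 0, "gripper": 62},
    {"ax": 0, "ay": 0, "az": 0, "dx": 0, "dy": 0, "dz": -0.2, "gripper": 62},
    {"ax": 0, "ay": 0, "az": 0, "dx": 0, "dy": 0, "dz": -0.4, "gripper": 62},
    {"ax": 0, "ay": 0, "az": 0, "dx": 0, "dy": 0, "dz": -0.5, "gripper": 62},
    {"ax": 0, "ay": 0, "az": 0, "dx": 0, "dy": 0, "dz": -0.5, "gripper": 62},
    {"ax": 0, "ay": 0, "az": 0, "dx": 0, "dy": 0, "dz": -0.5, "gripper": 62},
    {"ax": 0, "ay": 0, "az": 0, "dx": -0.5, "dy": -0.24, "dz": 0, "gripper": 62},
    {"ax": 0, "ay": 0, "az": 0, "dx": -0.5, "dy": -0.24, "dz": 0, "gripper": 62},
    {"ax": 0, "ay": 0, "az": 0, "dx": -0.5, "dy": -0.24, "dz": 0, "gripper": 62},
    {"ax": 0, "ay": 0, "az": 0, "dx": -0.5, "dy": -0.24, "dz": 0, "gripper": 62},
    {"ax": 0, "ay": 0, "az": 0, "dx": -0.5, "dy": -0.24, "dz": 0, "gripper": 62},
    {"ax": 0, "ay": 0, "az": 0, "dx": -0.5, "dy": -0.24, "dz": 0, "gripper": 62},
    {"ax": 0, "ay": 0, "az": 0, "dx": 0, "dy": 0, "dz": 0, "gripper": 62},
    {"ax": 0, "ay": 0, "az": 0, "dx": 0, "dy": 0, "dz": 0, "gripper": 62},
  ],
  squeeze=60,
)

```text
clock: 56.08
ee_pos: [358.6, -63.5, 228.0]
tcp_rot: [0.974, 0.225, 0.001, 0.0]
contact_force: [-0.3, -0.3, -0.3]
grip_width: 61.9
```

```bash
python3 - <<'E'
from h import *
C=casts(85); c0=np.load("cab.npy")
for c in C: print("cab frame",(R.from_euler("z",-c0[2]).as_matrix()@np.r_[c[:2]-c0[:2],0])[:2].round(0))
for k,h in (("tin",65),("jar",100)):
    for d in imaging.search_frame(k,"top")[:1]: print(k,back("top",d["bbox"][:2],h/2).round())
t=imaging.camera("top"); s=imaging.camera("side")
cv2.imwrite("pics/v4.png",np.hstack([cv2.resize(t[90:350,110:480],None,fx=1.1,fy=1.5),cv2.resize(s[110:400,200:440],None,fx=1.35,fy=1.35)[:390]]))
cv2.imwrite("pics/v5.png",cv2.resize(s[160:280,220:360],None,fx=5,fy=5,interpolation=cv2.INTER_CUBIC))
E
```

```text
['top', 'side'] xy [531.5 146.2] yaw -1.179 iou 0.89
['top', 'side'] xy [585.9 102.3] yaw -2.334 iou 0.88
['top', 'side'] xy [557.9 -63. ] yaw 0.463 iou 0.9
cab frame [-130.  127.]
cab frame [-75.  84.]
cab frame [-100.  -81.]
tin [573.  17.  32.]
jar [724. 326.  50.]
```

View pics/v4.png

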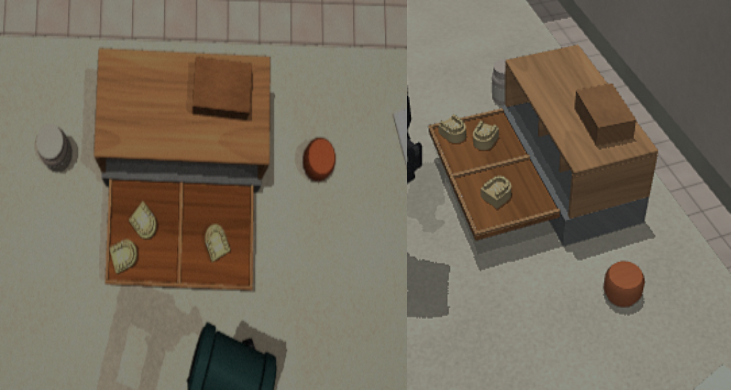

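View pics/v5.png

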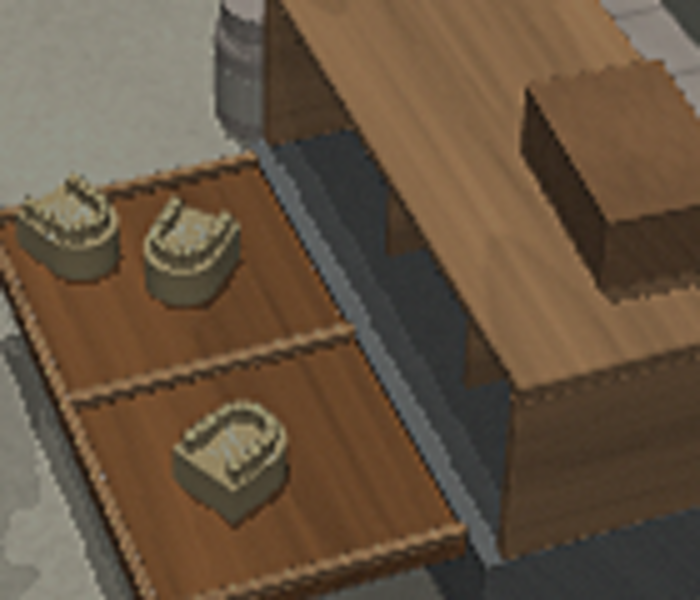

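The last pictures show three casts upright on the level flap: two in the left bay, at crop px (140,220) and (123,255), and one in the right, at (217,240). The jar, tin and carton are in place. One tin detection, at (573,17), disagrees with the picture and is false: the tin shows at its old spot. I hand in.

```bash
python3 -c "
from workcell import arm
print(arm.hand_in())"
```

```text
the job is handed in; nothing more can be done
None
```

The sorting desk is set up and handed in at about 56 s on the robot's clock, with all three casts that were on the bench now on the flap. `hand_in` gives no verdict.

- **Supports:** I drew the right one about 91 mm and the left about 89 mm. Each ended on a clear stop force of 18 to 28 N, and the picture put both ends on the predicted 170 mm line.
- **Flap:** I pushed it down along its arc with closed fingers until it pushed back with 12 N, resting on the supports. Later pictures show it level. I had no direct reading of its angle.
- **Casts:** By lifting, two weighed 2.9 to 3.6 N (solid) and went to the left bay. One weighed about 1.0 to 1.3 N (hollow) and went to the right bay. No fourth cast was found.

In the last check all three stood upright, in cabinet coordinates at (-75, +84), (-130, +127) and (-100, -81) mm. The arm was clear of everything. The jar, tin and carton look unmoved in the pictures.

Two things disagreed along the way:
- **Knocked cast:** The first cast moved about 35 mm after I released it, apparently the announced knock. It stayed well inside the left bay, so I left it there.
- **False tin detection:** The last automatic detection of the tin, at (573, 17), was wrong. The picture shows the tin at its starting place.

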